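Fish the oil strainer out of a gear casing with a telescopic hook

ROBOT

A 7-joint arm with a two-finger parallel gripper is mounted at the origin on the work surface. World frame = base frame: x ahead of the robot, y to its left, z up, the work surface at z = 0. Lengths are in mm, angles in rad, forces in N, time in s.
With the tool pointing down it reaches from about 350 to 775 mm from the base axis. Payload 3.1 kg.
Tool frame: the origin (TCP) lies midway between the tips of the shut fingers; the grasp point (between the pads) lies 19 mm behind it; z points along the fingers, y is the direction in which the jaws open and shut (so a half turn about z gives the same grasp; the last joint's range is limited). The gripper opens to 85 mm and grips with 20 to 120 N. Pads are 22 mm wide; open, the fingers measure 114 mm over their backs; the gripper's body (76 mm by 85 mm) begins 54 mm behind the grasp point. The pads swing forward as they close: fully open they stand 13 mm farther back than shut.
Start: joints at [1.205, 0.311, 0.014, 1.512, -0.004, 1.319, -0.027], TCP at [175.027, -521.424, 231.304] pointing down, gripper open.
Joint ranges: [-2.7, 2.7], [-0.3, 1.91], [-1.27, 1.3], [0.12, 2.57], [-1.44, 4.58], [0.2, 2.03], [-3.05, 3.05]. Speed limits (rad/s): [2.79, 2.79, 3.14, 3.14, 3.14, 3.14, 3.14].

INTERFACE

Orientations are given as a rotation vector (axis times angle).
In Python, from bench import ctrl gives the robot as it stands. The module is installed in compiled form; this text tells all that it offers.
- The arm moves only by the shell command python3 -m inch 'ROWS' [OPENING] [FORCE]. ROWS is JSON, a list of rows, each an object with "slide": the shift along the tool's x, y, z in m, a list of three; "roll": the turn about the tool's z in degrees. In form: [{"slide": [x, y, z], "roll": roll}, ...]. A call has 1 to 8 rows; each row shifts and turns the pose as measured when the row begins, along the tool's axes as they then stand; what a row does not reach is not made up. A row lasts 1/12 s, in which the tool goes at most 41.7 mm and 7.16 degrees, less where a joint would pass 70% of its speed; a pose out of reach is approached as far as the arm can. A call with a gripper value outside its range is refused whole. OPENING is the opening, from 0 (shut) to 1 (fully open), set as the call begins (- or left out, the last holds). The fingers move at their own pace and stop on an object; FORCE is the grip in N (left out, the last holds). Time passes only in rows, so rows that do not move let the fingers close. It gives the time, the measured TCP pose, the force and the opening at its end, in the units of the state.
- ctrl.observe(): the state, without advancing time (a new reading comes with each control period).
- ctrl.grab_frame(name): name is "side" or "top"; returns the picture (400x640x3 uint8, red, green, blue); there is no depth.
- ctrl.calibration(name): a dict with "camera_matrix" (3x3 intrinsics, pixels), "k1" (the pictures are not rectified: a ray, as slopes to the right and down, at radius r is drawn at 1 + k1 r^2 times it, then the intrinsics apply), "T" (4x4, takes a point from camera to world coordinates). Camera axes: x right, y down, z forward; pixel columns grow to the right and rows downward; lengths in mm; the calibration is good to about 2 mm. A picture is of the moment at which its call begins. calibration takes no time and is no camera call.
- ctrl.hand_in(): hands the job in, once; it reports no verdict.
The state is a dict: "time_s": time; "joints": joint angles; "joint_velocities": joint speeds; "joint_torque": joint torques, N m; "position": TCP position; "tcp_rot": TCP orientation; "force": force on the tool from outside, world axes, zero at the start; "wrist_torque": the same for the moment, N m; "width": finger opening in mm.
Only numpy, scipy, OpenCV 4.12 (cv2) and the standard library are available. Lean on these libraries where they do the work, as an engineer would, in place of code of your own. Each camera call takes 0.05 s, during which the arm holds its last target.

TASK

The brass oil strainer sits at the bottom of the deep bore in the aluminium gear casing, too deep for fingers. Take the blue-handled hook picker out of its stand, feel its hook in under the strainer's red bail and lift the strainer out - gently, its mesh and bail are thin, so never press or strike hard with the picker in the bore, and do not touch the strainer with the gripper. Stand the strainer softly upright in the empty compartment of the green parts tray, unhook it, hang the picker back in its stand and let go of it, leaving everything else on the bench alone.

Things in the scene. Friction and masses are not known exactly. Their poses are not given: they have to be found in the camera images.
- casing: Aluminium block casing 110 x 110 mm, 105 mm high, fixed to the bench. Origin: centre of its underside, z up. A round bore 56 mm wide runs straight down its middle from the top face, 93 mm deep; its floor lies 12 mm above the bench.
- bore_mouth (a point): Centre of the bore's mouth, on the casing's top face, 105 mm above the bench.
- strainer: Brass oil strainer, 0.2 kg, loose, upright on the bore's floor; it slides aside when pushed (6 mm play). Closed cup 44 mm wide, 24 mm high, flat thin-meshed top, with a rigid red bail above it, 39.5 mm overall. Origin: centre of its underside, z up. Picker force on it, or on the casing, over 15 N is too hard; the gripper must not touch it.
- strainer_bail (a point): Centre of the bail bar, 37.5 mm above the strainer's underside; axes as the strainer's. The bar is straight, round, 4 mm thick, 29 mm long along y, over the middle of the cup, on a leg at each end (y = +-14.5 mm). Under it, down to the cup's flat top, the opening is 11.5 mm high and 25 mm wide.
- picker_grip (a point): Telescopic hook picker, 0.16 kg, loose, hanging upright in its stand. The point is the centre of its blue square handle (22 x 22 mm, sides along the picker's x and y, 52 mm tall), z up. It lies 34 mm above the underside of the black collar (54 mm wide, 6 mm thick) right below the handle; the collar rests on the stand's rim.
- picker: The same picker; origin on its axis at the collar's underside. Square shank 7 x 7 mm below; at its foot a toe to +x, 7 mm wide, 4 mm thick, ending 14.5 mm from the axis in a yellow lip 2.5 mm long, 7.5 mm high over all. The shank is drawn out by an unknown, firmly clamped amount: the toe's underside is 92 to 128 mm below the collar's underside, so it must be felt.
- stand_rim (a point): Centre of the top rim of the picker's stand: a fixed green upright tube, 64 mm outside, opening 40 mm, rim 140 mm above the bench, the inside free down to 8 mm above the bench. The picker hangs in it with its collar flat on the rim.
- tray: Fixed green plastic parts tray 210 x 110 mm, 30 mm high, walls and floor 4 mm; a wall across the middle makes two compartments; the one at its -x end holds a gear and a nut, the one at its +x end is empty. Origin: centre of its underside.
- tray_bay (a point): Centre of the floor of the empty compartment (99 x 102 mm inside, floor 4 mm above the bench), axes as the tray's.
- gear: Bystander: black toothed gear 40 mm, 14 mm high, in the tray's other compartment.
- hexnut: Bystander: steel hexagon nut 24 mm, 12 mm high, in the tray's other compartment.
- screwdriver: Bystander: wood-handled screwdriver lying on the bench.
- wrench: Bystander: steel wrench lying on the bench.
- wheel: Bystander: small black wheel 66 mm wide, 28 mm high, lying flat.
- oil_bottle: Bystander: small bottle 34 mm wide, 85 mm high, upright.
- tape_roll: Bystander: yellow tape roll 72 mm wide, 20 mm high, lying flat.
Not all that is in view belongs to the job. What is meant by the picker is not orange, and is the larger of those in its own colour.

How it is judged (in metres and radians):
On the way, in this order (a step that is already met when the one before it is completed fails the run):
1. the picker is out of its stand, with the strainer still in the bore (z of picker_grip in the frame of stand_rim above 0.07 m and height (world z) of strainer below 0.03 m), for 0.1 s.
2. the strainer hangs from the picker, wholly above the casing (height (world z) of strainer above 0.108 m and contact force between picker and strainer above 0.3 N and contact force between the fingers and strainer below 0.1 N), for 0.2 s.
3. the strainer stands upright in the tray's empty compartment, off the hook (horizontal distance between strainer and tray_bay below 0.041 m and z of strainer in the frame of tray_bay between -0.005 and 0.006 m and angle between strainer's own z axis and vertical below 0.12 rad and contact force between picker and strainer below 0.05 N and linear speed of strainer below 0.02 m/s), for 0.2 s.
At the end, for the whole second after the job is handed in: The strainer stands upright (within 7 degrees) and at rest on the floor of the tray's empty compartment, anywhere in it; the picker hangs upright (within 6 degrees) in its stand, collar on the rim (within 5 mm in height, 15 mm sideways), at rest and released (all of step 3 and horizontal distance between picker and stand_rim below 0.015 m and z of picker in the frame of stand_rim between -0.005 and 0.005 m and angle between picker's own z axis and vertical below 0.1 rad and linear speed of picker below 0.02 m/s and contact force between the fingers and picker below 0.1 N); the robot touches nothing.
It fails at once if the picker presses or strikes the strainer with more than 15 N (contact force between picker and strainer above 15 N).
It fails at once if the picker presses or strikes the casing with more than 15 N (contact force between picker and casing above 15 N).
It fails at once if the gripper touches the strainer (contact force between any of the fingers, the arm and strainer above 0.5 N).
It fails at once if the strainer is dropped or banged into the tray (more than 25 N) (contact force between strainer and tray above 25 N).
It fails at once if a bystander is shifted by more than 25 mm (distance of any of gear, hexnut, screwdriver, wrench, wheel, oil_bottle, tape_roll from where it was at the start of the episode above 0.025 m).
It also fails if it takes over 72 s, if anything falls off the work surface, if the arm or the gripper's body presses on something with over 40 N, if the wrist force passes 120 N, or if a joint passes its speed limit or range.

## Working session

There is one attempt and no reset: what is moved stays moved. The work goes in short steps, Python scripts to look and compute and a shell command to move; the robot and the scene stay as the last step left them, time stands still between calls to the robot, and variables do not carry over. Pictures are saved under pics/ and viewed, and the job is handed in when it is done.

```bash
mkdir -p pics; ls; python3 - <<'E'
from bench import ctrl
import cv2,numpy as np
for n in("side","top"):
    f=ctrl.grab_frame(n); cv2.imwrite(f"pics/{n}0.png",f[:,:,::-1]); c=ctrl.calibration(n); print(n,np.round(c["camera_matrix"],1).tolist(),c["k1"],np.round(c["T"],3).tolist())
s=ctrl.observe(); print({k:np.round(v,3).tolist() for k,v in s.items()})
E
```

```text
pics
side [[475.5, 0.0, 305.4], [0.0, 475.5, 201.1], [0.0, 0.0, 1.0]] -0.014393705269016602 [[0.998, -0.034, 0.057, 530.017], [-0.063, -0.738, 0.672, -714.227], [0.02, -0.674, -0.738, 959.394], [0.0, 0.0, 0.0, 1.0]]
top [[369.5, 0.0, 317.4], [0.0, 369.5, 193.4], [0.0, 0.0, 1.0]] -0.08236941921881673 [[0.019, -0.986, 0.168, 424.915], [-1.0, -0.019, 0.004, 39.828], [-0.0, -0.168, -0.986, 949.616], [0.0, 0.0, 0.0, 1.0]]
{'time_s': 0.1, 'joints': [1.205, 0.312, 0.014, 1.513, -0.004, 1.319, -0.027], 'joint_velocities': [0.001, -0.0, 0.002, -0.0, 0.001, -0.0, -0.0], 'joint_torque': [0.001, -38.085, 0.147, -23.124, 0.012, 0.008, -0.0], 'position': [174.785, -520.778, 230.32], 'tcp_rot': [-3.098, -0.506, 0.001], 'force': [-0.906, -0.595, -0.783], 'wrist_torque': [0.001, -0.031, -0.001], 'width': 85.19}
```

View pics/side0.png

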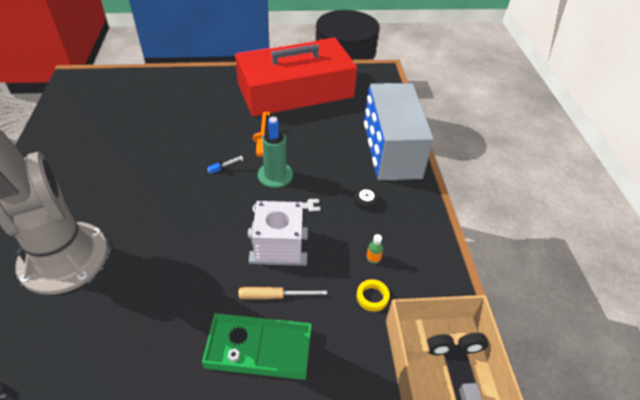

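View pics/top0.png

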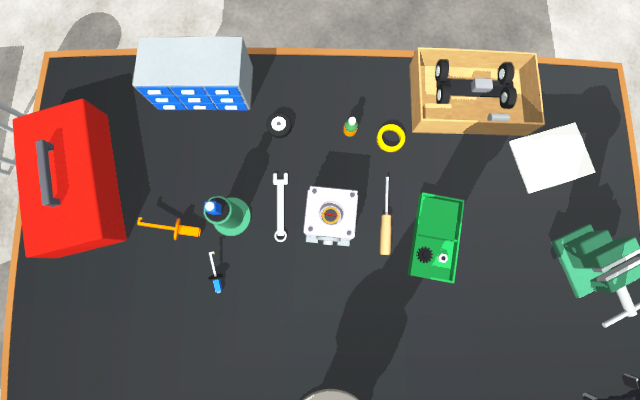

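The side view shows the blue handle in the green tube at (273,128), casing bore at (277,219), tray (258,346). The top view shows the handle at (213,208), casing at (331,214), tray at (437,237).

Picker candidates are the blue handle in the tube (top 213,208), the small blue screwdriver-like one (top 216,285) and the orange hook (top 170,228). The one standing in the tube fits: it is blue and larger. I'll confirm with enlarged crops.

```bash
cat > h.py <<'E'
import cv2,numpy as np
from bench import ctrl
def ray(n,u,v):
    c=ctrl.calibration(n);K=np.array(c["camera_matrix"]);T=np.array(c["T"])
    d=np.array([(u-K[0,2])/K[0,0],(v-K[1,2])/K[1,1]]);p=d.copy()
    for _ in range(20): p=d/(1+c["k1"]*(p@p))
    return T[:3,3],T[:3,:3]@np.array([p[0],p[1],1])
def onz(n,u,v,z):
    o,d=ray(n,u,v);return o+d*(z-o[2])/d[2]
def proj(n,P):
    c=ctrl.calibration(n);K=np.array(c["camera_matrix"]);T=np.array(c["T"])
    q=T[:3,:3].T@(np.array(P,float)-T[:3,3]);p=q[:2]/q[2];p=p*(1+c["k1"]*(p@p))
    return np.array([K[0,0]*p[0]+K[0,2],K[1,1]*p[1]+K[1,2]])
def crop(f,x0,y0,w,h,s,out):
    cv2.imwrite("pics/"+out,cv2.resize(f[y0:y0+h,x0:x0+w,::-1],None,fx=s,fy=s,interpolation=cv2.INTER_CUBIC))
E
python3 - <<'E'
import cv2,numpy as np
s=cv2.imread("pics/side0.png");t=cv2.imread("pics/top0.png")
def c(f,x,y,w,h,k): return cv2.resize(f[y:y+h,x:x+w],(w*k,h*k),interpolation=cv2.INTER_CUBIC)
a=c(t,125,180,130,120,3);b=c(s,200,95,130,120,3)
d=c(t,295,175,130,70,3)
cv2.imwrite("pics/c1.png",np.hstack([a,b]))
cv2.imwrite("pics/c2.png",np.vstack([np.hstack([c(t,300,180,64,64,6),c(s,240,190,64,64,6)])]))
E
```

```text
(no output)
```

View pics/c1.png

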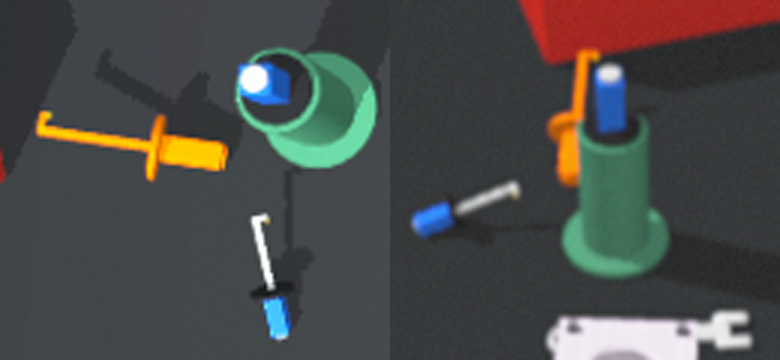

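View pics/c2.png

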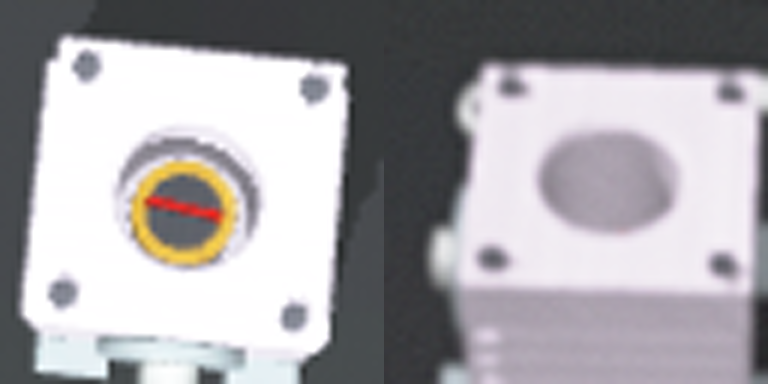

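The crops confirm it: the large blue handle with its black collar stands in the green tube, and the small blue hook lying on the bench is a decoy. The red bail is visible in the bore from the top camera. Next I'll measure positions.

```bash
python3 - <<'E'
from h import *
t=cv2.imread("pics/top0.png");s=cv2.imread("pics/side0.png")
H=cv2.cvtColor(t,cv2.COLOR_BGR2HSV);HS=cv2.cvtColor(s,cv2.COLOR_BGR2HSV)
def cen(m): 
    ys,xs=np.nonzero(m); return xs.mean(),ys.mean(),len(xs)
def win(m,x0,y0,x1,y1):
    o=np.zeros_like(m);o[y0:y1,x0:x1]=m[y0:y1,x0:x1];return o
# bail
m=win(((H[:,:,0]<8)|(H[:,:,0]>172)).astype(np.uint8)*(H[:,:,1]>140)*(H[:,:,2]>80),310,190,350,235)
u,v,n=cen(m);P=onz("top",u,v,49.5);print("bail",u,v,n,P)
ys,xs=np.nonzero(m);Q=np.array([onz("top",a,b,49.5)[:2] for a,b in zip(xs,ys)]);w,V=np.linalg.eigh(np.cov(Q.T));print("bail dir",V[:,1],np.degrees(np.arctan2(V[1,1],V[0,1])),"len",np.ptp(Q@V[:,1]))
m=win((H[:,:,0]>15)*(H[:,:,0]<32)*(H[:,:,1]>110),315,195,350,235).astype(np.uint8)
ys,xs=np.nonzero(m);e=cv2.minEnclosingCircle(np.stack([xs,ys],1).astype(np.float32));print("ring",e,onz("top",*e[0],36))
# casing top
m=win(((H[:,:,1]<40)*(H[:,:,2]>195)),290,175,370,260).astype(np.uint8)
c=max(cv2.findContours(m,0,2)[0],key=cv2.contourArea);print("casing cnt",cv2.contourArea(c),cv2.minAreaRect(c))
b=cv2.boxPoints(cv2.minAreaRect(c));print([onz("top",*q,105)[:2].round(1).tolist() for q in b])
# blue
for n,HH,box in(("top",H,(195,195,235,220)),("side",HS,(262,112,285,142))):
    m=win((HH[:,:,0]>100)*(HH[:,:,0]<125)*(HH[:,:,1]>120)*(HH[:,:,2]>60),*box).astype(np.uint8)
    print(n,"blue",cen(m),cv2.boundingRect(m))
    m=win((HH[:,:,1]<60)*(HH[:,:,2]>170),*box).astype(np.uint8);print("cap",cen(m),cv2.boundingRect(m))
m=win((H[:,:,0]>50)*(H[:,:,0]<80)*(H[:,:,1]>130)*(H[:,:,2]>60),400,185,475,290).astype(np.uint8)
c=max(cv2.findContours(m,0,2)[0],key=cv2.contourArea);r=cv2.minAreaRect(c);print("tray",r)
print([(q.round(1).tolist(),onz("top",*q,30)[:2].round(1).tolist()) for q in cv2.boxPoints(r)])
def c4(f,x,y,w,h,k): return cv2.resize(f[y:y+h,x:x+w],(w*k,h*k),interpolation=cv2.INTER_CUBIC)
cv2.imwrite("pics/c3.png",np.hstack([c4(t,195,190,38,50,10),c4(s,255,110,38,50,10)]))
E
```

```text
bail 330.23809523809524 214.28571428571428 21 [527.20084158  10.60687439  49.5       ]
bail dir [0.2038627  0.97899949] 78.23706902063539 len 30.256274692156353
ring ((330.1604919433594, 215.3148193359375), 8.591015815734863) [526.16138206  10.32576564  36.        ]
casing cnt 2609.5 ((330.2622985839844, 216.11474609375), (50.88108825683594, 56.49429702758789), 5.19442892074585)
[[456.5, 74.8], [586.8, 66.3], [578.2, -51.7], [448.3, -40.4]]
top blue (np.float64(214.75862068965517), np.float64(208.39310344827587), 145) (204, 201, 18, 14)
cap (np.float64(209.26984126984127), np.float64(205.82539682539684), 63) (205, 201, 9, 10)
side blue (np.float64(272.95238095238096), np.float64(129.56084656084656), 189) (267, 118, 12, 22)
cap (np.float64(273.0), np.float64(119.0), 31) (270, 117, 7, 5)
tray ((436.5108337402344, 237.14913940429688), (47.404850006103516, 85.3871078491211), 8.392925262451172)
[([406.79998779296875, 275.8999938964844], [380.7, -180.2]), ([419.29998779296875, 191.5], [591.8, -215.9]), ([466.20001220703125, 198.39999389648438], [576.3, -337.1]), ([453.70001220703125, 282.79998779296875], [364.8, -297.0])]
```

View pics/c3.png

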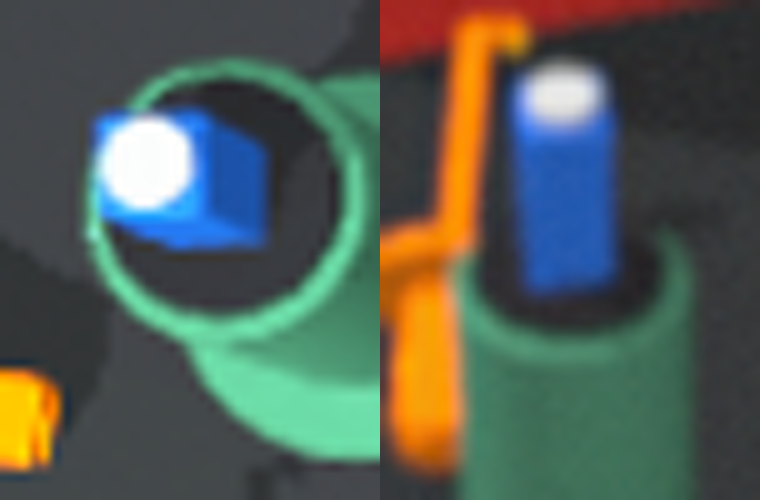

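```bash
python3 - <<'E'
from h import *
f=lambda x,y:(195+x/10-.45,190+y/10-.45)
g=lambda x,y:(255+(x-380)/10-.45,110+y/10-.45)
print("rim",onz("top",*f(227,200),140),"side",onz("side",*g(575,280),140))
for p in((95,115),(207,108),(100,213)): print("top corner",onz("top",*f(*p),200)[:2].round(1))
for p in((185,247),(267,240),(265,150)): print("bot corner",onz("top",*f(*p),148)[:2].round(1))
print("cap",onz("top",*f(147,160),202)[:2], onz("side",*g(566,95),202)[:2])
k=lambda x,y:(300+x/6-.42,180+y/6-.42)
P=[onz("top",*k(*p),105)[:2] for p in((87,66),(315,88),(62,292),(294,317))]
print("casing",np.mean(P,0),np.round(P,1).tolist())
k=lambda x,y:(240+(x-384)/6-.42,190+y/6-.42)
print("bore side",onz("side",*k(607,180),105)[:2], "holes",np.mean([onz("side",*k(*p),105)[:2] for p in((512,85),(732,91),(492,258),(724,264))],0))
E
```

```text
rim [522.35191167 264.35728869 140.        ] side [524.76258869 263.30489404 140.        ]
top corner [532.2 276.5]
top corner [534.2 253.1]
top corner [511.9 274. ]
bot corner [510.8 270.8]
bot corner [512.7 252.7]
bot corner [532.6 254.4]
cap [522.80840438 264.34947536] [524.23642214 262.42171831]
casing [528.02252582  10.35157631] [[575.5, 50.7], [568.6, -37.6], [487.9, 58.4], [480.1, -30.0]]
bore side [525.23113238   7.88359382] holes [528.52475644  11.7391605 ]
```

```bash
cat > g.py <<'E'
# usage: g.py x y z [yaw]: remaining shift in tool axes (mm), roll deg
import sys,numpy as np
from bench import ctrl
from scipy.spatial.transform import Rotation as R
s=ctrl.observe();M=R.from_rotvec(s["tcp_rot"]).as_matrix();p=np.array(s["position"])
yaw=np.degrees(np.arctan2(M[1,0],M[0,0]))
print("t",round(s["time_s"],2),"p",p.round(1),"yaw",round(yaw,2),"tilt",np.degrees(np.arccos(-M[2,2])).round(2),"F",np.round(s["force"],2),"w",round(s["width"],1),"j7",np.round(s["joints"][6],2))
a=[float(x) for x in sys.argv[1:]]
if len(a)>=3: print("slide mm",(M.T@(np.array(a[:3])-p)).round(1))
if len(a)>3: print("roll",round(-((a[3]-yaw+180)%360-180),2))
E
python3 -m inch '[{"slide":[0,0,-0.03],"roll":0},{"slide":[0,0,-0.035],"roll":0},{"slide":[0.035,-0.017,0],"roll":0},{"slide":[0.035,-0.017,0],"roll":0},{"slide":[0.035,-0.017,0],"roll":0},{"slide":[0.035,-0.017,0],"roll":0},{"slide":[0.035,-0.017,0],"roll":0},{"slide":[0.035,-0.017,0],"roll":0}]' 1 40; python3 g.py 480 -100 285 95.5
```

```text
time_s: 0.77
position: [336.1, -359.9, 292.2]
tcp_rot: [-3.099, -0.46, 0.016]
force: [0.3, -0.6, 0.6]
width: 85.1
t 0.77 p [ 336.1 -359.9  292.2] yaw 16.9 tilt 0.78 F [ 0.34 -0.57  0.59] w 85.1 j7 -0.52
slide mm [ 213.3 -206.8    7.4]
roll -78.6
```

```bash
python3 -m inch '[{"slide":[0.027,-0.026,0],"roll":0},{"slide":[0.027,-0.026,0],"roll":0},{"slide":[0.027,-0.026,0],"roll":0},{"slide":[0.027,-0.026,0],"roll":0},{"slide":[0.027,-0.026,0],"roll":0},{"slide":[0.027,-0.026,0],"roll":0},{"slide":[0.027,-0.026,0],"roll":0},{"slide":[0.027,-0.026,0],"roll":0}]'; python3 g.py 523 263.5 285 95.5
```

```text
time_s: 1.43
position: [486.8, -83.5, 288.9]
tcp_rot: [-3.097, -0.46, 0.023]
force: [0.5, -0.5, 0.1]
width: 85.5
t 1.43 p [486.8 -83.5 288.9] yaw 16.9 tilt 1.04 F [ 0.54 -0.49  0.07] w 85.5 j7 -1.21
slide mm [ 135.6 -321.4    6.3]
roll -78.6
```

```bash
python3 -m inch '[{"slide":[0.016,-0.037,0],"roll":0},{"slide":[0.016,-0.037,0],"roll":0},{"slide":[0.016,-0.037,0],"roll":0},{"slide":[0.016,-0.037,0],"roll":0},{"slide":[0.016,-0.037,0],"roll":0},{"slide":[0.016,-0.037,0],"roll":0},{"slide":[0.016,-0.037,0],"roll":0},{"slide":[0,0,0],"roll":0}]'; python3 g.py 523 263.5 285 95.5
```

```text
time_s: 2.1
position: [516.4, 216.8, 285.9]
tcp_rot: [-3.087, -0.473, 0.033]
force: [-0.6, 1.2, -0.6]
width: 85.5
t 2.1 p [516.4 216.8 285.9] yaw 17.45 tilt 1.62 F [-0.59  1.24 -0.59] w 85.5 j7 -1.83
slide mm [ 20.3 -42.6   1.4]
roll -78.05
```

```bash
python3 -m inch '[{"slide":[0,0,0],"roll":-7},{"slide":[0,0,0],"roll":-7},{"slide":[0,0,0],"roll":-7},{"slide":[0,0,0],"roll":-7},{"slide":[0,0,0],"roll":-7},{"slide":[0,0,0],"roll":-7},{"slide":[0,0,0],"roll":-7},{"slide":[0,0,0],"roll":-7}]'; python3 g.py 523 263.5 285 95.5
```

```text
time_s: 2.77
position: [511.9, 221.1, 280.0]
tcp_rot: [-2.482, -1.876, 0.033]
force: [-0.8, -0.4, 0.7]
width: 85.2
t 2.77 p [511.9 221.1 280. ] yaw 74.17 tilt 2.11 F [-0.78 -0.36  0.67] w 85.2 j7 -0.91
slide mm [43.9 -1.1 -4.9]
roll -21.33
```

```bash
sed -i 's/^print("t"/print("zax",M[:,2].round(4))\nprint("t"/' g.py
python3 -m inch '[{"slide":[0.021,0,-0.002],"roll":-7},{"slide":[0.021,-0.005,-0.002],"roll":-7},{"slide":[0,0,0],"roll":-7}]'; python3 g.py 523 263.5 285 95.5;  python3 -m inch '[{"slide":[0,0,0],"roll":0}]'; python3 g.py 523 263.5 285 95.5; python3 -m inch '[{"slide":[0,0,0],"roll":0},{"slide":[0,0,0],"roll":0},{"slide":[0,0,0],"roll":0}]'; python3 g.py 523 263.5 285 95.5
```

```text
time_s: 3.02
position: [516.3, 259.9, 282.2]
tcp_rot: [-2.085, -2.305, 0.032]
force: [-1.3, 0.5, 1.1]
width: 85.4
zax [-0.0384  0.0073 -0.9992]
t 3.02 p [516.3 259.9 282.2] yaw 95.72 tilt 2.24 F [-1.29  0.48  1.06] w 85.4 j7 -0.64
slide mm [ 2.9  6.9 -3. ]
roll 0.22
time_s: 3.1
position: [516.3, 259.8, 281.3]
tcp_rot: [-2.081, -2.308, 0.034]
force: [0.9, -0.5, 0.0]
width: 85.2
zax [-0.0398  0.0067 -0.9992]
t 3.1 p [516.3 259.8 281.3] yaw 95.9 tilt 2.31 F [ 0.89 -0.55  0.03] w 85.2 j7 -0.63
slide mm [ 3.   6.9 -3.9]
roll 0.4
time_s: 3.35
position: [515.9, 258.6, 280.0]
tcp_rot: [-2.089, -2.299, 0.038]
force: [0.4, -0.5, 0.1]
width: 85.4
zax [-0.0423  0.0053 -0.9991]
t 3.35 p [515.9 258.6 280. ] yaw 95.46 tilt 2.44 F [ 0.43 -0.52  0.1 ] w 85.4 j7 -0.64
slide mm [ 4.2  7.3 -5.3]
roll -0.04
```

```bash
python3 -c "
from bench import ctrl;import numpy as np
s=ctrl.observe();j=s['joints'];print(np.round(j,3),j[1]+j[3]+j[5],s['joint_torque'])"
```

```text
[ 0.033  0.487 -0.812  1.279  0.315  1.544 -0.64 ] 3.310353468771055 [-5.26227651e-02 -3.96129799e+01 -7.74756432e+00 -2.22519583e+01
 -1.45845884e-01  1.28517612e-01  1.63447967e-02]
```

```bash
python3 -m inch '[{"slide":[0,0,-0.041],"roll":-7},{"slide":[0,0,-0.041],"roll":-7},{"slide":[0,0,-0.041],"roll":-7},{"slide":[0,0,-0.041],"roll":-7}]'; python3 g.py 523 263.5 285 -174.5;python3 -c "
from bench import ctrl;import numpy as np
s=ctrl.observe();j=s['joints'];print(np.round(j,3),j[1]+j[3]+j[5])"
```

```text
time_s: 3.68
position: [516.4, 249.5, 431.9]
tcp_rot: [-1.45, -2.726, 0.085]
force: [1.0, 1.6, 1.0]
width: 85.3
zax [-0.0725 -0.0239 -0.9971]
t 3.68 p [516.4 249.5 431.9] yaw 123.93 tilt 4.38 F [0.97 1.57 0.97] w 85.3 j7 -0.14
slide mm [  4.9  24.1 145.7]
roll -61.57
[-0.063  0.545 -0.894  0.827  0.412  1.988 -0.139] 3.3600041191761667
```

```bash
python3 -m inch '[{"slide":[0,0,-0.03],"roll":-7}]'; python3 g.py 523 263.5 285 -174.5;python3 -m inch '[{"slide":[0,0,-0.03],"roll":-7}]'; python3 g.py 523 263.5 285 -174.5;python3 -c "
from bench import ctrl;import numpy as np
s=ctrl.observe();j=s['joints'];print(np.round(j,3),j[1]+j[3]+j[5])"
```

```text
time_s: 3.77
position: [515.9, 255.1, 443.1]
tcp_rot: [-1.377, -2.752, 0.077]
force: [-1.7, 1.5, -0.6]
width: 85.7
zax [-0.0786 -0.0164 -0.9968]
t 3.77 p [515.9 255.1 443.1] yaw 126.77 tilt 4.61 F [-1.65  1.47 -0.55] w 85.7 j7 -0.04
slide mm [ -2.9  22.2 156.9]
roll -58.73
time_s: 3.85
position: [517.1, 253.5, 440.2]
tcp_rot: [-1.345, -2.758, 0.103]
force: [0.9, -0.4, -1.8]
width: 85.6
zax [-0.0936 -0.0289 -0.9952]
t 3.85 p [517.1 253.5 440.2] yaw 127.89 tilt 5.62 F [ 0.86 -0.38 -1.82] w 85.6 j7 0.04
slide mm [ -1.2  25.  153.6]
roll -57.61
[-0.234  0.51  -0.528  0.764  0.231  2.009  0.036] 3.283194249857291
```

```bash
python3 -m inch '[{"slide":[0,0,0.041],"roll":-7},{"slide":[0,0.005,0.041],"roll":-7}]'; python3 g.py 523 263.5 285 -174.5;python3 -c "
from bench import ctrl;import numpy as np
s=ctrl.observe();j=s['joints'];print(np.round(j,3),j[1]+j[3]+j[5])"
```

```text
time_s: 4.02
position: [521.8, 254.2, 366.7]
tcp_rot: [-1.024, -2.911, 0.069]
force: [0.9, 0.1, -0.9]
width: 85.2
zax [-0.0666 -0.0242 -0.9975]
t 4.02 p [521.8 254.2 366.7] yaw 141.17 tilt 4.06 F [ 0.9   0.1  -0.86] w 85.2 j7 0.25
slide mm [ 2.  13.  81.2]
roll -44.33
[-0.152  0.467 -0.575  1.024  0.229  1.78   0.25 ] 3.2718145894374295
```

```bash
python3 -m inch '[{"slide":[0.002,0.005,0.041],"roll":-7},{"slide":[0,0.005,0.035],"roll":-7}]'; python3 g.py 523 263.5 285 -174.5;python3 -c "
from bench import ctrl;import numpy as np
s=ctrl.observe();j=s['joints'];print(np.round(j,3),j[1]+j[3]+j[5])"
```

```text
time_s: 4.18
position: [522.7, 260.1, 289.2]
tcp_rot: [-0.656, -3.019, 0.057]
force: [-0.4, -0.5, 0.1]
width: 85.5
zax [-0.0585 -0.0253 -0.998 ]
t 4.18 p [522.7 260.1 289.2] yaw 155.4 tilt 3.66 F [-0.44 -0.53  0.09] w 85.5 j7 0.46
slide mm [1.  3.4 4.1]
roll -30.1
[-0.099  0.481 -0.631  1.211  0.259  1.595  0.458] 3.286585491162369
```

```bash
python3 -m inch '[{"slide":[0,0.001,0.012],"roll":-7},{"slide":[0,0.001,0.012],"roll":-7},{"slide":[0,0.001,0.012],"roll":-7},{"slide":[0,0.001,0.012],"roll":-7}]'; python3 g.py 521.9 263 156 -174.5
```

```text
time_s: 4.52
position: [517.5, 256.9, 231.5]
tcp_rot: [0.11, -3.07, 0.051]
force: [0.5, -1.1, 0.9]
width: 85.2
zax [-0.068  -0.0357 -0.9971]
t 4.52 p [517.5 256.9 231.5] yaw -175.96 tilt 4.4 F [ 0.45 -1.05  0.93] w 85.2 j7 0.9
slide mm [-10.1   8.1  74.7]
roll -1.46
```

```bash
python3 -m inch '[{"slide":[-0.01,0.008,0.002],"roll":-1.5},{"slide":[0,0,0.036],"roll":0},{"slide":[0,0,0.036],"roll":0}]'; python3 g.py 521.9 263 156 -174.5
python3 - <<'E'
from h import *
t=ctrl.grab_frame("top");s=ctrl.grab_frame("side")
def c4(f,x,y,w,h,k): return cv2.resize(f[y:y+h,x:x+w,::-1],(w*k,h*k),interpolation=cv2.INTER_CUBIC)
cv2.imwrite("pics/d1.png",np.hstack([c4(t,170,160,95,100,4),c4(s,220,70,95,100,4)]))
E
```

```text
time_s: 4.77
position: [525.5, 262.9, 158.9]
tcp_rot: [0.147, -3.078, 0.044]
force: [0.3, 0.5, -1.4]
width: 85.5
zax [-0.0584 -0.0316 -0.9978]
t 4.77 p [525.5 262.9 158.9] yaw -174.58 tilt 3.8 F [ 0.25  0.47 -1.39] w 85.5 j7 0.89
slide mm [3.4 0.6 3.1]
roll -0.08
```

View pics/d1.png

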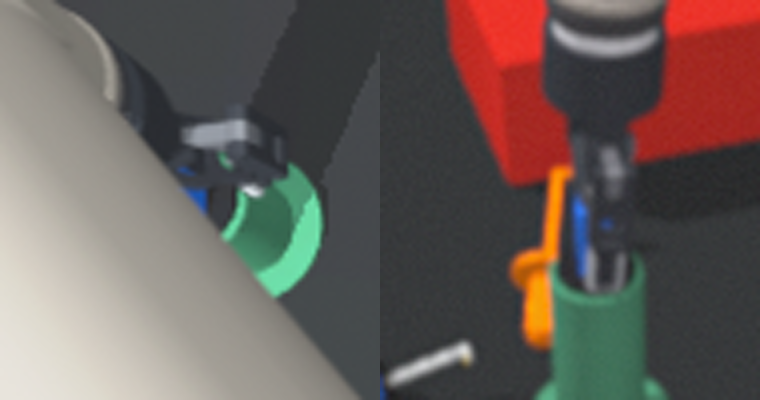

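The side crop shows the near finger about 4 px right of the handle's middle, partly from perspective. I'll shift 4 mm and close.

```bash
python3 -m inch '[{"slide":[0.0045,0.0005,0.0025],"roll":0},{"slide":[0,0,0],"roll":0},{"slide":[0,0,0],"roll":0},{"slide":[0,0,0],"roll":0},{"slide":[0,0,0],"roll":0}]' 0 80; python3 g.py 521.9 263 156 -174.5
```

```text
time_s: 5.28
position: [519.9, 260.6, 158.9]
tcp_rot: [0.14, -3.075, 0.05]
force: [-1.0, 2.4, -0.2]
width: 25.5
zax [-0.0616 -0.0351 -0.9975]
t 5.28 p [519.9 260.6 158.9] yaw -174.82 tilt 4.07 F [-1.03  2.45 -0.21] w 25.5 j7 0.88
slide mm [-2.4  2.3  2.7]
roll -0.32
```

```bash
python3 -m inch '[{"slide":[0,0,0],"roll":0},{"slide":[0,0,0],"roll":0}]'; python3 g.py; python3 -m inch '[{"slide":[0,0,-0.005],"roll":0},{"slide":[0,0,-0.03],"roll":0},{"slide":[0,0,-0.03],"roll":0},{"slide":[0,0,-0.035],"roll":0},{"slide":[0,0,-0.035],"roll":0}]'; python3 g.py
```

```text
time_s: 5.45
position: [521.1, 262.0, 161.6]
tcp_rot: [0.141, -3.079, 0.046]
force: [0.1, -0.9, -0.9]
width: 21.3
zax [-0.0573 -0.0323 -0.9978]
t 5.45 p [521.1 262.  161.6] yaw -174.82 tilt 3.77 F [ 0.1  -0.88 -0.94] w 21.3 j7 0.88
time_s: 5.87
position: [524.8, 261.5, 291.6]
tcp_rot: [0.141, -3.059, 0.064]
force: [1.1, 1.2, -1.6]
width: 21.0
zax [-0.0767 -0.0456 -0.996 ]
t 5.87 p [524.8 261.5 291.6] yaw -174.81 tilt 5.12 F [ 1.07  1.21 -1.63] w 21.0 j7 0.93
```

```bash
python3 - <<'E'
from h import *
t=ctrl.grab_frame("top");s=ctrl.grab_frame("side")
def c4(f,x,y,w,h,k): return cv2.resize(f[y:y+h,x:x+w,::-1],(w*k,h*k),interpolation=cv2.INTER_CUBIC)
cv2.imwrite("pics/full2.png",s[:,:,::-1])
cv2.imwrite("pics/d2.png",np.hstack([c4(t,150,130,95,140,4),c4(s,230,30,95,140,4)]))
E
```

```text
(no output)
```

View pics/d2.png

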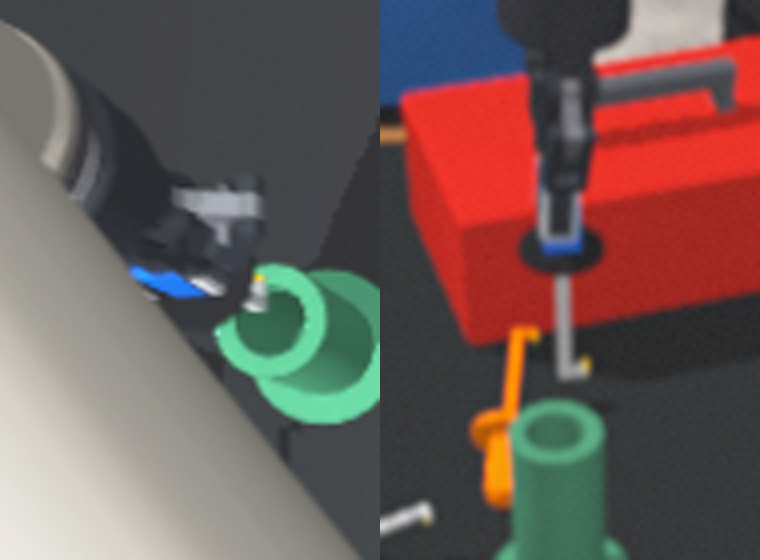

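```bash
cat >> h.py <<'E'
def tri(a,b):
    o1,d1=ray("top",*a);o2,d2=ray("side",*b)
    A=np.stack([d1,-d2],1);t=np.linalg.lstsq(A,o2-o1,rcond=None)[0]
    p,q=o1+t[0]*d1,o2+t[1]*d2;return (p+q)/2,np.linalg.norm(p-q)
E
python3 - <<'E'
from h import *
f=lambda x,y:(150+x/4-.37,130+y/4-.37)
g=lambda x,y:(230+(x-380)/4-.37,30+y/4-.37)
print("lip top",tri(f(259,277),g(586,363)))
print("toe foot",tri(f(257,305),g(570,375)))
# side-only: with y plane
for y in(258,261,264):
    o,d=ray("side",*g(567,377));print(o+d*(y-o[1])/d[1])
E
```

```text
lip top (array([540.7502879 , 255.38072989, 201.55265982]), np.float64(7.5764477251469495))
toe foot (array([529.09498439, 259.29018796, 188.90343713]), np.float64(10.123796466824684))
[532.07722699 258.         189.6928941 ]
[532.08358381 261.         187.31782783]
[532.08994063 264.         184.94276156]
```

```bash
python3 g.py; python3 - <<'E'
from h import *
t=ctrl.grab_frame("top");s=ctrl.grab_frame("side")
def c4(f,x,y,w,h,k): return cv2.resize(f[y:y+h,x:x+w,::-1],(w*k,h*k),interpolation=cv2.INTER_CUBIC)
cv2.imwrite("pics/d3.png",np.hstack([c4(t,190,170,45,60,8),c4(s,255,80,50,60,8)]))
E
```

```text
zax [-0.0652 -0.0374 -0.9972]
t 5.97 p [527.5 264.5 297.1] yaw -174.82 tilt 4.31 F [-0.39  0.99 -1.45] w 20.9 j7 0.93
```

View pics/d3.png

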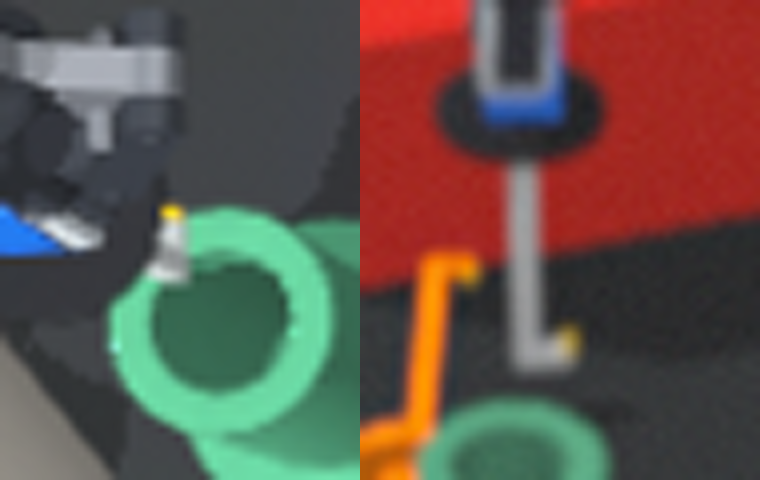

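```bash
python3 - <<'E'
from h import *
f=lambda x,y:(190+x/8-.44,170+y/8-.44)
g=lambda x,y:(255+(x-360)/8-.44,80+y/8-.44)
print("lip",tri(f(172,213),g(569,342)))
for y in(258,261,264):
    o,d=ray("side",*g(525,370));print(o+d*(y-o[1])/d[1])
    o,d=ray("side",*g(521,112));print("collar",o+d*(y-o[1])/d[1])
E
python3 g.py
```

```text
lip (array([543.90337691, 265.78543955, 188.47604676]), np.float64(1.184139297109843))
[528.84224423 258.         183.5186079 ]
collar [530.30666715 258.         282.50184399]
[528.83861886 261.         181.12448963]
collar [530.30756055 261.         280.41315831]
[528.83499349 264.         178.73037137]
collar [530.30845395 264.         278.32447263]
zax [-0.0734 -0.0434 -0.9964]
t 6.07 p [525.5 262.6 291.4] yaw -174.8 tilt 4.89 F [-0.33 -0.19 -2.53] w 21.1 j7 0.93
```

```bash
python3 -m inch '[{"slide":[0.006,-0.036,0.002],"roll":0},{"slide":[0.006,-0.036,0],"roll":0},{"slide":[0.006,-0.036,0],"roll":0},{"slide":[0.006,-0.036,0],"roll":0}]'; python3 g.py 505 15 270 168.7; python3 -c "
from bench import ctrl;ctrl.grab_frame('top');ctrl.grab_frame('top')"; python3 g.py 505 15 270 168.7
```

```text
time_s: 6.4
position: [508.6, 123.5, 286.9]
tcp_rot: [0.178, -3.044, 0.053]
force: [1.0, -0.6, -1.3]
width: 21.3
zax [-0.0897 -0.0402 -0.9952]
t 6.4 p [508.6 123.5 286.9] yaw -173.37 tilt 5.64 F [ 1.   -0.55 -1.28] w 21.3 j7 1.2
slide mm [  14.5 -106.8   21.5]
roll 17.93
zax [-0.0902 -0.0472 -0.9948]
t 6.5 p [510.6 114.8 286.5] yaw -174.32 tilt 5.84 F [ 1.18 -0.19 -2.33] w 20.9 j7 1.19
slide mm [ 13.8 -98.   21.7]
roll 16.98
```

```bash
python3 -m inch '[{"slide":[0.006,-0.032,0.005],"roll":6},{"slide":[0.000,-0.032,0.005],"roll":6},{"slide":[-0.003,-0.032,0.005],"roll":6}]'; python3 g.py 505 15 260 168.7; python3 - <<'E'
from h import *
ctrl.grab_frame("top")
E
python3 g.py 505 15 260 168.7
```

```text
time_s: 6.75
position: [502.1, 23.7, 271.5]
tcp_rot: [-0.323, -3.03, 0.078]
force: [0.7, 0.2, -1.8]
width: 21.3
zax [-0.0983 -0.0408 -0.9943]
t 6.75 p [502.1  23.7 271.5] yaw 167.67 tilt 6.11 F [ 0.71  0.18 -1.83] w 21.3 j7 1.08
slide mm [-5.7 -7.2 11.5]
roll -1.03
zax [-0.1027 -0.0504 -0.9934]
t 6.8 p [501.8  12.  270. ] yaw 166.59 tilt 6.57 F [-1.52 -9.32 -3.16] w 21.0 j7 1.08
slide mm [-3.3  4.4  9.5]
roll -2.11
```

```bash
python3 g.py 505 15 260 168.7; python3 - <<'E'
from h import *
t=ctrl.grab_frame("top");s=ctrl.grab_frame("side");t=ctrl.grab_frame("top")
def c4(f,x,y,w,h,k): return cv2.resize(f[y:y+h,x:x+w,::-1],(w*k,h*k),interpolation=cv2.INTER_CUBIC)
cv2.imwrite("pics/d4.png",np.hstack([c4(t,300,170,60,80,6),c4(s,235,140,70,80,6)]))
E
python3 g.py 505 15 260 168.7
```

```text
zax [-0.1027 -0.0504 -0.9934]
t 6.8 p [501.8  12.  270. ] yaw 166.59 tilt 6.57 F [-1.52 -9.32 -3.16] w 21.0 j7 1.08
slide mm [-3.3  4.4  9.5]
roll -2.11
zax [-0.0994 -0.0417 -0.9942]
t 6.95 p [502.4  22.2 271.4] yaw 167.66 tilt 6.19 F [-0.08  1.24 -1.29] w 20.8 j7 1.08
slide mm [-5.1 -5.8 11.4]
roll -1.04
```

View pics/d4.png

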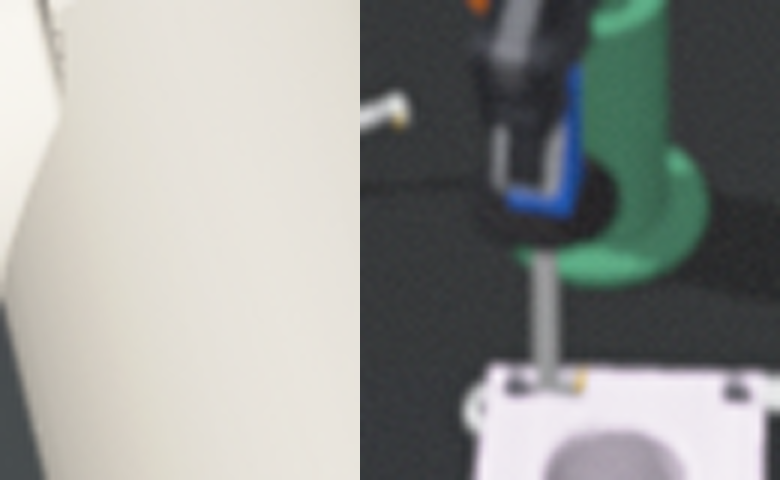

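```bash
python3 - <<'E'
from h import *
s=ctrl.grab_frame("side")
def c4(f,x,y,w,h,k): return cv2.resize(f[y:y+h,x:x+w,::-1],(w*k,h*k),interpolation=cv2.INTER_CUBIC)
cv2.imwrite("pics/d5.png",c4(s,240,160,60,60,10))
E
python3 g.py 505 15 260 168.7
```

```text
zax [-0.0981 -0.0408 -0.9943]
t 7.0 p [502.6  24.1 272. ] yaw 167.85 tilt 6.1 F [ 0.17  0.61 -1.67] w 21.1 j7 1.08
slide mm [-5.3 -7.7 12.1]
roll -0.85
```

View pics/d5.png

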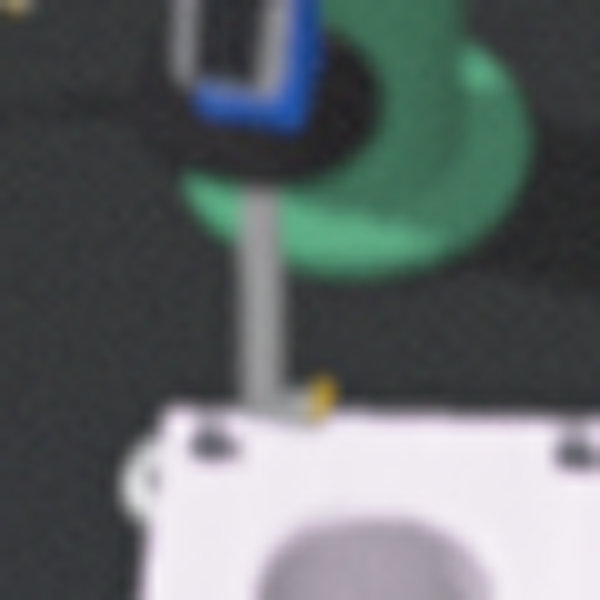

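```bash
python3 - <<'E'
from h import *
g=lambda x,y:(240+x/10-.45,160+y/10-.45)
for z in(157,160): print("foot",onz("side",*g(266,408),z))
for z in(162.5,165.5): print("lip",onz("side",*g(322,398),z))
print("collar ctr",onz("side",*g(262,112),251))
for p in((212,440),(578,452)):print("hole",onz("side",*g(*p),105))
E
```

```text
foot [502.68378374  22.49881115 157.        ]
foot [502.78597802  19.74433274 160.        ]
lip [515.59218599  19.95574481 162.5       ]
lip [515.64649041  17.19182921 165.5       ]
collar ctr [505.70158849  22.09663534 251.        ]
hole [487.81531488  60.34311949 105.        ]
hole [575.96015802  52.40172792 105.        ]
```

```bash
python3 g.py 508 17 240 168.7; python3 -m inch '[{"slide":[-0.0085,-0.0065,0.015],"roll":-1},{"slide":[-0.003,0,0.016],"roll":0}]'; python3 g.py 508 17 240 168.7;python3 - <<'E'
from h import *
for i in range(3): s=ctrl.grab_frame("side")
def c4(f,x,y,w,h,k): return cv2.resize(f[y:y+h,x:x+w,::-1],(w*k,h*k),interpolation=cv2.INTER_CUBIC)
cv2.imwrite("pics/d6.png",c4(s,240,170,60,60,10))
E
python3 g.py 508 17 240 168.7
```

```text
zax [-0.0981 -0.0408 -0.9943]
t 7.0 p [502.6  24.1 272. ] yaw 167.85 tilt 6.1 F [ 0.17  0.61 -1.67] w 21.1 j7 1.08
slide mm [-9.6 -3.9 31.6]
roll -0.85
time_s: 7.17
position: [511.0, 18.5, 242.4]
tcp_rot: [-0.28, -3.04, 0.072]
force: [-0.1, -0.9, -1.4]
width: 21.2
zax [-0.0919 -0.0389 -0.995 ]
t 7.17 p [511.   18.5 242.4] yaw 169.34 tilt 5.73 F [-0.13 -0.92 -1.39] w 21.2 j7 1.11
slide mm [ 2.4 -1.9  2.7]
roll 0.64
zax [-0.0965 -0.0371 -0.9946]
t 7.32 p [508.9  20.7 241.8] yaw 169.47 tilt 5.94 F [ 0.65  0.1  -1.11] w 21.0 j7 1.11
slide mm [ 0.1 -3.7  2.1]
roll 0.77
```

View pics/d6.png

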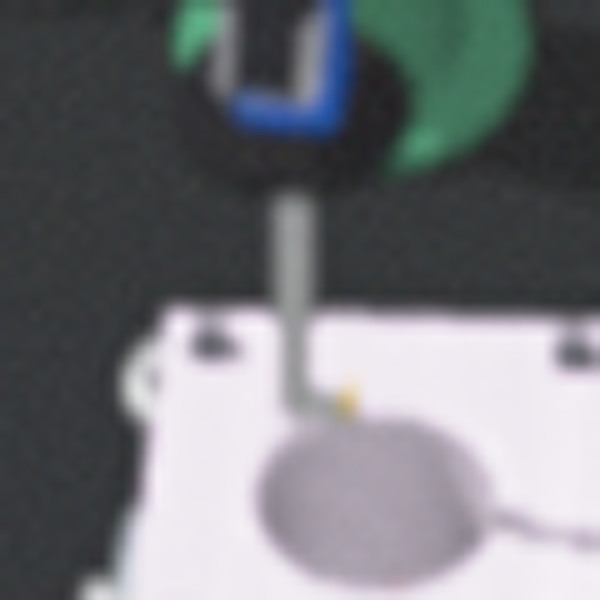

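```bash
python3 - <<'E'
from h import *
g=lambda x,y:(240+x/10-.45,170+y/10-.45)
for z in(127,130): print("foot",onz("side",*g(297,410),z))
for z in(133,136): print("lip",onz("side",*g(347,402),z))
print("bore",onz("side",*g(373,502),105))
E
```

```text
foot [508.59509138  17.54926063 127.        ]
foot [508.67229779  14.91189385 130.        ]
lip [520.30834339  14.20234227 133.        ]
lip [520.34358855  11.55797708 136.        ]
bore [525.46109877   7.35073525 105.        ]
```

```bash
python3 g.py 508.4 20.5 172 168.7; python3 -m inch '[{"slide":[-0.003,0,0.022],"roll":0.5},{"slide":[-0.002,0,0.022],"roll":0},{"slide":[-0.002,0.001,0.022],"roll":0}]'; python3 g.py 508 20.5 172 168.7;python3 - <<'E'
from h import *
for i in range(3): s=ctrl.grab_frame("side")
def c4(f,x,y,w,h,k): return cv2.resize(f[y:y+h,x:x+w,::-1],(w*k,h*k),interpolation=cv2.INTER_CUBIC)
cv2.imwrite("pics/d7.png",c4(s,240,190,60,60,10))
E
python3 g.py 508 20.5 172 168.7
```

```text
zax [-0.0965 -0.0371 -0.9946]
t 7.32 p [508.9  20.7 241.8] yaw 169.47 tilt 5.94 F [ 0.65  0.1  -1.11] w 21.0 j7 1.11
slide mm [-5.7  3.5 69.5]
roll 0.77
time_s: 7.57
position: [515.0, 23.6, 181.5]
tcp_rot: [-0.281, -3.051, 0.064]
force: [0.5, 0.1, -1.5]
width: 21.1
zax [-0.0804 -0.0347 -0.9962]
t 7.57 p [515.   23.6 181.5] yaw 169.37 tilt 5.02 F [ 0.52  0.05 -1.51] w 21.1 j7 1.07
slide mm [ 5.6 -3.8 10.1]
roll 0.67
zax [-0.0871 -0.0352 -0.9956]
t 7.72 p [512.8  22.9 180.1] yaw 169.36 tilt 5.39 F [ 0.11 -0.42 -0.81] w 21.3 j7 1.07
slide mm [ 3.6 -2.8  8.6]
roll 0.66
```

View pics/d7.png

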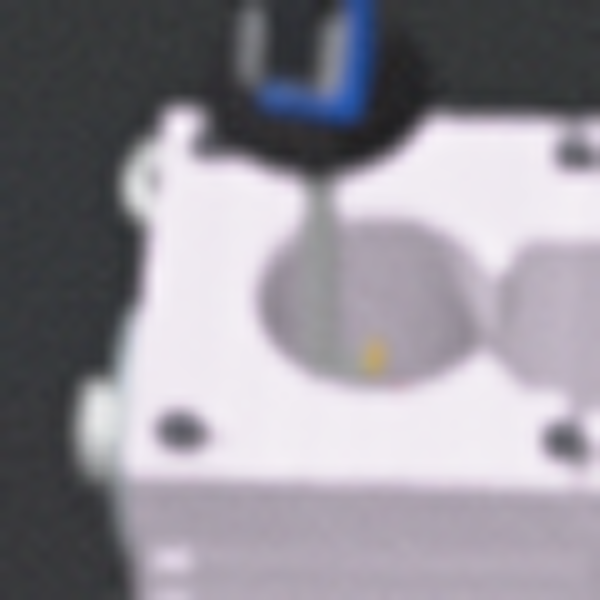

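```bash
python3 - <<'E'
from h import *
g=lambda x,y:(240+x/10-.45,190+y/10-.45)
for z in(70,73,76): print("lip",onz("side",*g(374,355),z))
print("shank@105",onz("side",*g(323,240),105))
E
python3 g.py 508.3 20 172 168.7
```

```text
lip [525.13004391  20.14244124  70.        ]
lip [525.14652848  17.66535258  73.        ]
lip [525.16301306  15.18826391  76.        ]
shank@105 [514.06608201  27.13507462 105.        ]
zax [-0.0871 -0.0352 -0.9956]
t 7.72 p [512.8  22.9 180.1] yaw 169.36 tilt 5.39 F [ 0.11 -0.42 -0.81] w 21.3 j7 1.07
slide mm [ 3.2 -3.2  8.6]
roll 0.66
```

```bash
python3 g.py 508.9 18.7 178 168.7; python3 -m inch '[{"slide":[0.003,-0.0045,0.0015],"roll":0.5}]'; python3 -c "
from bench import ctrl
for i in range(3): ctrl.grab_frame('side')"; python3 g.py 508.9 18.7 172 168.7
```

```text
zax [-0.0871 -0.0352 -0.9956]
t 7.72 p [512.8  22.9 180.1] yaw 169.36 tilt 5.39 F [ 0.11 -0.42 -0.81] w 21.3 j7 1.07
slide mm [ 2.9 -4.7  2.6]
roll 0.66
time_s: 7.8
position: [510.2, 20.7, 180.8]
tcp_rot: [-0.291, -3.047, 0.064]
force: [0.6, 1.0, -1.4]
width: 21.0
zax [-0.0847 -0.0355 -0.9958]
t 7.95 p [509.6  18.9 180.6] yaw 168.84 tilt 5.27 F [ 0.31  0.8  -1.  ] w 21.2 j7 1.07
slide mm [-0.   0.1  8.7]
roll 0.14
```

```bash
python3 -m inch '[{"slide":[-0.0005,0,0.01],"roll":0},{"slide":[-0.0005,0,0.009],"roll":0}]'; python3 -c "
from bench import ctrl
for i in range(2): ctrl.grab_frame('side')"; python3 g.py 508.9 18.7 152 168.7
```

```text
time_s: 8.12
position: [511.8, 18.4, 164.4]
tcp_rot: [-0.297, -3.054, 0.065]
force: [-0.5, 0.9, -1.8]
width: 21.3
zax [-0.0806 -0.0355 -0.9961]
t 8.22 p [510.3  18.1 162.9] yaw 168.81 tilt 5.05 F [ 0.25 -0.7  -1.42] w 21.0 j7 1.07
slide mm [ 0.7  0.9 10.9]
roll 0.11
```

```bash
python3 -m inch '[{"slide":[0.0005,0.0005,0.004],"roll":0}]' - 40; python3 g.py 508.9 18.7 152 168.7; python3 -m inch '[{"slide":[0.0005,0,0.0015],"roll":0}]'; python3 -m inch '[{"slide":[0,0,0.001],"roll":0}]'; python3 -m inch '[{"slide":[0,0,0.001],"roll":0}]';python3 g.py 508.9 18.7 152 168.7; 
```

```text
time_s: 8.3
position: [509.9, 18.6, 159.2]
tcp_rot: [-0.296, -3.05, 0.066]
force: [-0.3, -0.1, -1.1]
width: 21.0
zax [-0.0798 -0.0354 -0.9962]
t 8.3 p [509.9  18.6 159.2] yaw 168.8 tilt 5.01 F [-0.31 -0.1  -1.08] w 21.0 j7 1.06
slide mm [0.5 0.3 7.3]
roll 0.1
time_s: 8.38
position: [508.7, 18.6, 156.9]
tcp_rot: [-0.296, -3.049, 0.066]
force: [-0.6, -0.1, -2.4]
width: 20.8
time_s: 8.47
position: [508.4, 18.7, 155.6]
tcp_rot: [-0.296, -3.049, 0.066]
force: [-0.3, 0.3, -1.8]
width: 21.2
time_s: 8.55
position: [508.2, 18.6, 154.4]
tcp_rot: [-0.296, -3.048, 0.066]
force: [-0.8, -0.2, -1.1]
width: 21.2
zax [-0.0819 -0.0352 -0.996 ]
t 8.55 p [508.2  18.6 154.4] yaw 168.81 tilt 5.11 F [-0.85 -0.16 -1.11] w 21.2 j7 1.06
slide mm [-0.8  0.3  2.3]
roll 0.11
```

```bash
python3 -m inch '[{"slide":[0,0,0.001],"roll":0}]'|sed -n 2,4p; python3 -m inch '[{"slide":[0,0,0.001],"roll":0}]'|sed -n 2,4p
```

```text
position: [508.1, 18.6, 153.2]
tcp_rot: [-0.296, -3.048, 0.066]
force: [-0.3, 0.8, -0.7]
position: [508.1, 18.6, 152.2]
tcp_rot: [-0.296, -3.048, 0.066]
force: [0.7, 0.2, -2.3]
```

```bash
python3 -m inch '[{"slide":[0,0,0.001],"roll":0}]'|sed -n 2,4p;  python3 -m inch '[{"slide":[0,0,0.0007],"roll":0}]'|sed -n 2,4p
```

```text
position: [508.2, 18.6, 151.2]
tcp_rot: [-0.296, -3.049, 0.066]
force: [-0.7, -0.2, -1.8]
position: [508.2, 18.6, 150.4]
tcp_rot: [-0.296, -3.049, 0.066]
force: [-0.4, 0.1, -1.4]
```

```bash
python3 -m inch '[{"slide":[0,0,0.001],"roll":0}]'|sed -n 2,4p
```

```text
position: [508.2, 18.6, 149.4]
tcp_rot: [-0.296, -3.049, 0.066]
force: [-1.0, -0.1, -1.6]
```

```bash
python3 -m inch '[{"slide":[0,0,0.001],"roll":0}]'|sed -n 2,4p
```

```text
position: [508.2, 18.5, 148.3]
tcp_rot: [-0.296, -3.049, 0.066]
force: [0.4, -0.3, -1.7]
```

```bash
python3 -m inch '[{"slide":[0,0,0.001],"roll":0}]'|sed -n 2,4p
```

```text
position: [508.2, 18.5, 147.5]
tcp_rot: [-0.296, -3.05, 0.066]
force: [-0.4, 0.3, 5.6]
```

Contact at TCP z of about 147.8 (+7 N). I'll back off 2 mm.

```bash
python3 -m inch '[{"slide":[0,0,-0.0025],"roll":0}]'|sed -n 2,4p; python3 g.py 520 16.1 149.8 168.7
```

```text
position: [508.1, 18.6, 149.7]
tcp_rot: [-0.296, -3.049, 0.066]
force: [-0.1, 0.3, -2.3]
zax [-0.0816 -0.0351 -0.996 ]
t 9.22 p [508.1  18.6 149.7] yaw 168.82 tilt 5.1 F [-0.14  0.29 -2.26] w 21.4 j7 1.06
slide mm [-12.1  -0.1  -1. ]
roll 0.12
```

```bash
python3 -m inch '[{"slide":[-0.003,0,-0.0005],"roll":0}]'|sed -n 2,4p; python3 -m inch '[{"slide":[-0.003,0,-0.0005],"roll":0}]'|sed -n 2,4p
```

```text
position: [511.0, 18.3, 150.5]
tcp_rot: [-0.295, -3.049, 0.066]
force: [-0.1, 0.1, -1.5]
position: [514.3, 17.5, 150.9]
tcp_rot: [-0.295, -3.049, 0.066]
force: [0.3, 1.0, -1.9]
```

```bash
python3 -m inch '[{"slide":[-0.003,0,-0.0005],"roll":0}]'|sed -n 2,4p;  python3 g.py 520 16.1 149.8 168.7
```

```text
position: [517.6, 16.9, 151.3]
tcp_rot: [-0.295, -3.05, 0.066]
force: [0.2, -0.5, -1.2]
zax [-0.0807 -0.0354 -0.9961]
t 9.47 p [517.6  16.9 151.3] yaw 168.84 tilt 5.05 F [ 0.19 -0.46 -1.15] w 21.0 j7 1.06
slide mm [-2.6 -0.3  1.3]
roll 0.14
```

```bash
python3 -m inch '[{"slide":[-0.0025,0,0.001],"roll":0}]'|sed -n 2,4p; python3 g.py 520 16.1 149.8 168.7; python3 - <<'E'
from h import *
for i in range(1): s=ctrl.grab_frame("side")
t=ctrl.grab_frame("top")
def c4(f,x,y,w,h,k): return cv2.resize(f[y:y+h,x:x+w,::-1],(w*k,h*k),interpolation=cv2.INTER_CUBIC)
cv2.imwrite("pics/d8.png",np.hstack([c4(s,240,190,60,60,6),c4(t,300,180,60,60,6)]))
E
python3 g.py 520 16.1 149.8 168.7
```

```text
position: [520.8, 16.3, 150.3]
tcp_rot: [-0.296, -3.051, 0.066]
force: [0.4, 0.5, -1.0]
zax [-0.0797 -0.0353 -0.9962]
t 9.55 p [520.8  16.3 150.3] yaw 168.83 tilt 5.0 F [ 0.4   0.51 -0.95] w 21.0 j7 1.06
slide mm [ 0.7 -0.3  0.6]
roll 0.13
zax [-0.081  -0.0351 -0.9961]
t 9.65 p [520.4  16.2 149.8] yaw 168.81 tilt 5.07 F [ 0.39 -0.4  -0.59] w 20.8 j7 1.06
slide mm [ 0.3 -0.2 -0. ]
roll 0.11
```

View pics/d8.png

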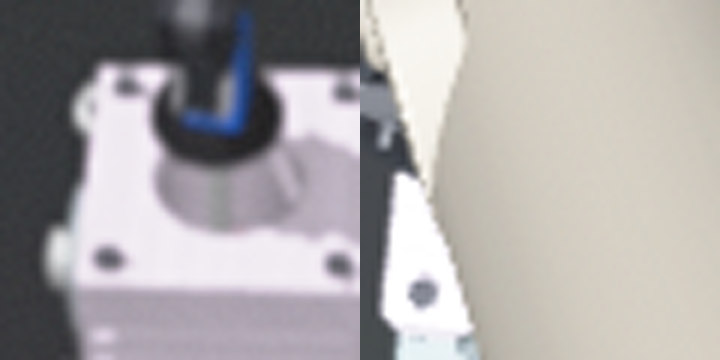

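```bash
python3 -m inch '[{"slide":[0,0,-0.002],"roll":0},{"slide":[0,0,-0.002],"roll":0}]'|sed -n 2,4p; python3 -m inch '[{"slide":[0,0,-0.002],"roll":0}]'|sed -n 2,4p;python3 -m inch '[{"slide":[0,0,-0.002],"roll":0}]'|sed -n 2,4p; python3 -m inch '[{"slide":[0,0,-0.002],"roll":0}]'|sed -n 2,4p
```

```text
position: [520.3, 16.3, 153.2]
tcp_rot: [-0.295, -3.047, 0.066]
force: [0.4, -0.2, -1.9]
position: [520.3, 16.4, 155.2]
tcp_rot: [-0.295, -3.047, 0.066]
force: [-0.5, -0.8, -2.9]
position: [520.2, 16.4, 157.2]
tcp_rot: [-0.295, -3.047, 0.066]
force: [0.6, 0.3, -3.9]
position: [520.0, 16.4, 159.0]
tcp_rot: [-0.295, -3.046, 0.066]
force: [-0.4, 0.5, -2.4]
```

```bash
python3 - <<'E'
from h import *
import time
L=[]
for i in range(3):
    s=ctrl.grab_frame("side");L.append(ctrl.observe()["force"][2])
print(np.round(L,2))
E
python3 g.py
```

```text
[-3.91 -3.88 -3.59]
zax [-0.0838 -0.0351 -0.9959]
t 10.22 p [520.3  16.4 159.1] yaw 168.82 tilt 5.21 F [ 0.55 -0.21 -3.59] w 20.9 j7 1.06
```

The wrist now carries about 2.2 N more than the picker alone, so the strainer is hooked. Lifting vertically.

```bash
python3 -m inch '[{"slide":[0.001,-0.0005,-0.012],"roll":0},{"slide":[0.001,-0.0005,-0.014],"roll":0}]'|sed -n 2,4p; python3 g.py 520.3 16.4 264 168.7
```

```text
position: [517.5, 16.1, 182.3]
tcp_rot: [-0.294, -3.038, 0.068]
force: [0.4, 0.1, -3.4]
zax [-0.0919 -0.0356 -0.9951]
t 10.38 p [517.5  16.1 182.3] yaw 168.82 tilt 5.66 F [ 0.39  0.11 -3.36] w 21.0 j7 1.08
slide mm [  4.1  -3.4 -81.5]
roll 0.12
```

```bash
python3 -m inch '[{"slide":[-0.002,-0.0005,-0.02],"roll":0},{"slide":[-0.002,-0.0005,-0.02],"roll":0}]'|sed -n 2,4p; python3 g.py 521.5 16.6 264 168.7
```

```text
position: [522.0, 15.4, 220.6]
tcp_rot: [-0.292, -3.031, 0.07]
force: [0.7, -0.6, -2.9]
zax [-0.0995 -0.0363 -0.9944]
t 10.55 p [522.   15.4 220.6] yaw 168.85 tilt 6.08 F [ 0.69 -0.65 -2.88] w 20.9 j7 1.1
slide mm [  4.7  -1.3 -43.1]
roll 0.15
```

```bash
python3 -m inch '[{"slide":[-0.000,-0.0005,-0.02],"roll":0},{"slide":[-0.000,-0.0005,-0.022],"roll":0},{"slide":[-0.000,-0.0005,-0.01],"roll":0}]'|sed -n 2,4p; python3 g.py 521.5 16.6 270 168.7;  python3 - <<'E'
from h import *
for i in range(3): s=ctrl.grab_frame("side")
def c4(f,x,y,w,h,k): return cv2.resize(f[y:y+h,x:x+w,::-1],(w*k,h*k),interpolation=cv2.INTER_CUBIC)
cv2.imwrite("pics/d9.png",c4(s,225,140,80,80,7))
E
python3 g.py
```

```text
position: [527.2, 15.7, 275.3]
tcp_rot: [-0.292, -3.031, 0.07]
force: [0.8, 1.0, -4.0]
zax [-0.0991 -0.0362 -0.9944]
t 10.8 p [527.2  15.7 275.3] yaw 168.85 tilt 6.05 F [ 0.81  1.03 -4.01] w 21.3 j7 1.11
slide mm [5.3 0.1 5.8]
roll 0.15
zax [-0.1013 -0.0365 -0.9942]
t 10.95 p [526.5  15.5 273. ] yaw 168.85 tilt 6.18 F [-0.04  0.23 -3.82] w 21.0 j7 1.11
```

View pics/d9.png

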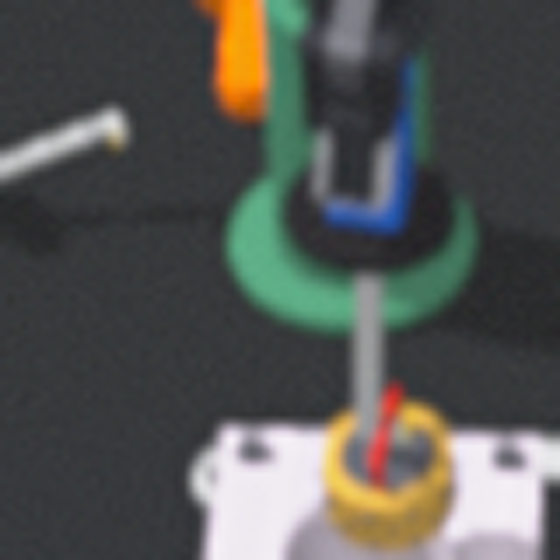

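The side view shows the strainer hanging from the hook by its red bail at (383,440 in the crop), clear of the casing. Next I'll localise the empty bay more precisely from the first picture.

```bash
python3 - <<'E'
from h import *
t=cv2.imread("pics/top0.png")
cv2.imwrite("pics/e1.png",cv2.resize(t[180:290,400:475],None,fx=5,fy=5,interpolation=cv2.INTER_CUBIC))
E
```

```text
(no output)
```

View pics/e1.png

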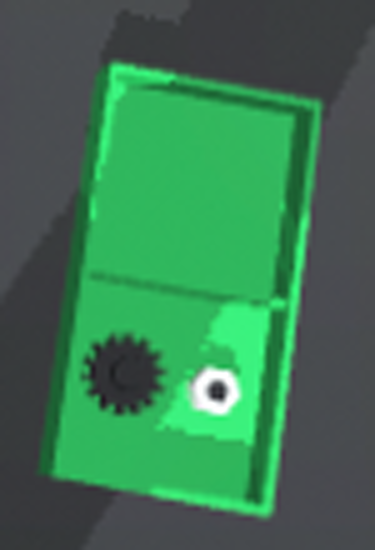

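```bash
python3 - <<'E'
from h import *
f=lambda x,y:(400+x/5-.4,180+y/5-.4)
P={k:onz("top",*f(*v),30)[:2] for k,v in dict(TL=(113,64),TR=(322,100),BR=(272,517),BL=(58,477),DL=(90,270),DR=(297,304)).items()}
for k,v in P.items(): print(k,v.round(1))
print(np.linalg.norm(P["TL"]-P["TR"]),np.linalg.norm(P["BR"]-P["TR"]))
print("bay",(P["TL"]+P["TR"]+P["DL"]+P["DR"])/4,"tray",(P["TL"]+P["TR"]+P["BL"]+P["BR"])/4, "fl",[onz("top",*f(*v),4)[:2].round(1) for v in((95,255),(290,280),(295,112),(115,90))])
E
```

```text
TL [ 589.5 -223.3]
TR [ 573.  -331.2]
BR [ 364.4 -297.7]
BL [ 383.  -191.1]
DL [ 484.9 -208.9]
DR [ 469.2 -313.8]
109.12559858362788 211.23888929391765
bay [ 529.14870404 -269.29638837] tray [ 477.48068966 -260.81377529] fl [array([ 494.3, -218.7]), array([ 482.8, -320.6]), array([ 570.5, -326.8]), array([ 580.4, -231.4])]
```

```bash
python3 -m inch '[{"slide":[-0.0015,-0.008,0],"roll":0},{"slide":[-0.003,-0.016,-0.001],"roll":0},{"slide":[-0.0045,-0.024,-0.001],"roll":0},{"slide":[-0.0055,-0.029,0],"roll":0},{"slide":[-0.0055,-0.029,0],"roll":0}]'|sed -n 2,4p; python3 g.py 524.5 -264 240 168.8
```

```text
position: [522.3, -86.5, 271.7]
tcp_rot: [-0.258, -3.019, 0.062]
force: [0.1, -0.6, -4.2]
zax [-0.1139 -0.031  -0.993 ]
t 11.37 p [522.3 -86.5 271.7] yaw 170.06 tilt 6.78 F [ 0.1  -0.62 -4.2 ] w 21.1 j7 1.32
slide mm [ -36.  -172.8   36.8]
roll 1.26
```

```bash
python3 -m inch '[{"slide":[-0.006,-0.029,0.006],"roll":0},{"slide":[-0.006,-0.029,0.008],"roll":0},{"slide":[-0.006,-0.027,0.008],"roll":0.5},{"slide":[-0.005,-0.023,0.008],"roll":0.5},{"slide":[-0.003,-0.016,0.006],"roll":0},{"slide":[-0.002,-0.01,0.004],"roll":0}]'|sed -n 2,4p; python3 g.py 524.5 -264 200 168.8
```

```text
position: [513.0, -242.4, 225.2]
tcp_rot: [-0.3, -2.998, 0.07]
force: [0.2, -0.9, -4.2]
zax [-0.1314 -0.0332 -0.9908]
t 11.87 p [ 513.  -242.4  225.2] yaw 168.35 tilt 7.79 F [ 0.16 -0.94 -4.25] w 20.7 j7 1.54
slide mm [-18.6 -17.5  24.2]
roll -0.45
```

```bash
python3 - <<'E'
from h import *
for i in range(2): s=ctrl.grab_frame("side")
t=ctrl.grab_frame("top")
def c4(f,x,y,w,h,k): return cv2.resize(f[y:y+h,x:x+w,::-1],(w*k,h*k),interpolation=cv2.INTER_CUBIC)
cv2.imwrite("pics/e2.png",np.hstack([c4(s,190,220,140,170,3),c4(t,390,150,110,170,3)]))
E
python3 g.py
```

```text
zax [-0.1305 -0.0317 -0.9909]
t 12.02 p [ 513.6 -239.8  226. ] yaw 168.45 tilt 7.72 F [ 0.7   0.28 -3.89] w 21.2 j7 1.54
```

View pics/e2.png

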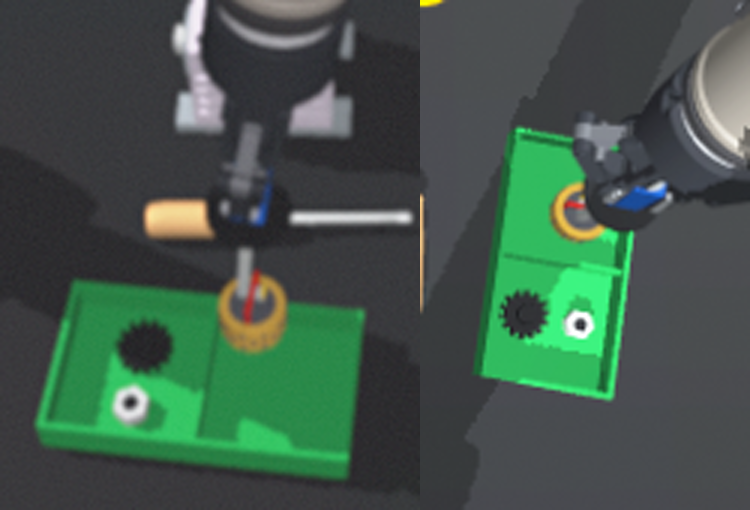

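```bash
python3 - <<'E'
from h import *
print(tri((390+158/3-.33,150+211/3-.33),(190+252/3-.33,220+297/3-.33)))
E
python3 g.py
```

```text
(array([ 512.7744421 , -247.96472571,  103.07216914]), np.float64(0.8362295750720439))
zax [-0.1305 -0.0317 -0.9909]
t 12.02 p [ 513.6 -239.8  226. ] yaw 168.45 tilt 7.72 F [ 0.7   0.28 -3.89] w 21.2 j7 1.54
```

```bash
python3 g.py 529 -261.5 185 168.5; python3 -m inch '[{"slide":[-0.006,-0.006,0.005],"roll":0},{"slide":[-0.01,-0.009,0.012],"roll":0},{"slide":[-0.008,-0.004,0.012],"roll":0},{"slide":[-0.003,0,0.008],"roll":0}]'|sed -n 2,4p;  python3 g.py 529 -261.5 170 168.5; python3 -c "
from bench import ctrl
for i in range(2): ctrl.grab_frame('side')"; python3 g.py 529 -261.5 170 168.5
```

```text
zax [-0.1305 -0.0317 -0.9909]
t 12.02 p [ 513.6 -239.8  226. ] yaw 168.45 tilt 7.72 F [ 0.7   0.28 -3.89] w 21.2 j7 1.54
slide mm [-24.2 -15.9  39.3]
roll -0.05
position: [536.9, -258.3, 188.7]
tcp_rot: [-0.281, -3.01, 0.062]
force: [0.2, -0.5, -4.7]
zax [-0.1213 -0.03   -0.9922]
t 12.35 p [ 536.9 -258.3  188.7] yaw 169.16 tilt 7.18 F [ 0.18 -0.48 -4.74] w 21.6 j7 1.55
slide mm [ 5.  -3.6 19.6]
roll 0.66
zax [-0.1251 -0.0265 -0.9918]
t 12.45 p [ 535.6 -256.2  187.7] yaw 169.25 tilt 7.35 F [-0.36  0.42 -4.29] w 21.2 j7 1.56
slide mm [ 3.4 -5.5 18.5]
roll 0.75
```

```bash
python3 -m inch '[{"slide":[0.001,-0.003,0.012],"roll":0},{"slide":[0.001,-0.002,0.011],"roll":0}]'|sed -n 2,4p; python3 - <<'E'
from h import *
for i in range(2): s=ctrl.grab_frame("side")
t=ctrl.grab_frame("top")
def c4(f,x,y,w,h,k): return cv2.resize(f[y:y+h,x:x+w,::-1],(w*k,h*k),interpolation=cv2.INTER_CUBIC)
cv2.imwrite("pics/e3.png",np.hstack([c4(s,190,260,130,130,3),c4(t,390,170,110,130,3)]))
E
python3 g.py
```

```text
position: [532.2, -258.3, 167.1]
tcp_rot: [-0.272, -3.011, 0.056]
force: [-0.2, -0.0, -3.8]
zax [-0.1218 -0.0253 -0.9922]
t 12.77 p [ 531.7 -258.5  167.1] yaw 169.47 tilt 7.14 F [ 1.03  0.55 -2.94] w 21.5 j7 1.56
```

View pics/e3.png

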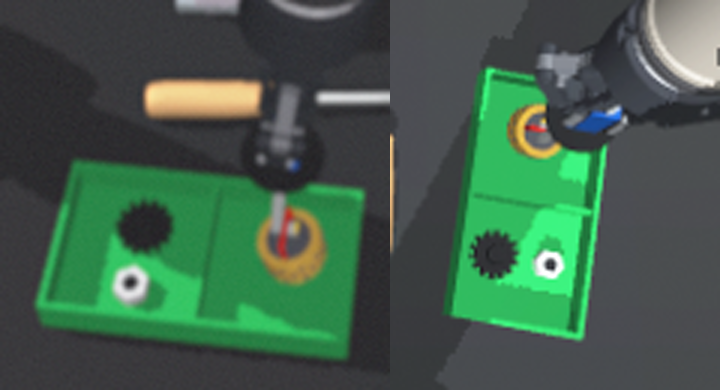

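The strainer hangs well inside the empty bay: crop (290,245) in the side view, (535,130) in the top view. Lowering gently.

```bash
python3 -m inch '[{"slide":[0,-0.001,0.006],"roll":0},{"slide":[0,0,0.004],"roll":0}]'|sed -n 2,4p;python3 -m inch '[{"slide":[0,0,0.0015],"roll":0}]'|sed -n 2,4p;python3 -m inch '[{"slide":[0,0,0.0015],"roll":0}]'|sed -n 2,4p
```

```text
position: [531.5, -259.4, 158.9]
tcp_rot: [-0.273, -3.013, 0.056]
force: [-0.7, -0.2, -3.9]
position: [531.5, -259.3, 157.4]
tcp_rot: [-0.272, -3.014, 0.056]
force: [-0.8, 0.4, -3.9]
position: [531.5, -259.3, 156.0]
tcp_rot: [-0.272, -3.014, 0.057]
force: [-0.6, 0.2, -3.7]
```

```bash
python3 -m inch '[{"slide":[0,0,0.0015],"roll":0}]'|sed -n 2,4p;python3 -m inch '[{"slide":[0,0,0.0015],"roll":0}]'|sed -n 2,4p
```

```text
position: [531.4, -259.3, 154.6]
tcp_rot: [-0.272, -3.014, 0.056]
force: [-0.2, 0.2, -4.5]
position: [531.3, -259.3, 153.2]
tcp_rot: [-0.273, -3.015, 0.057]
force: [0.1, -0.4, -3.4]
```

```bash
python3 -m inch '[{"slide":[0,0,0.0015],"roll":0},{"slide":[0,0,0.0015],"roll":0}]'|sed -n 2,4p;python3 -m inch '[{"slide":[0,0,0.0015],"roll":0}]'|sed -n 2,4p
```

```text
position: [531.2, -259.4, 150.2]
tcp_rot: [-0.273, -3.016, 0.057]
force: [0.4, 0.0, -4.1]
position: [531.0, -259.5, 148.6]
tcp_rot: [-0.273, -3.016, 0.057]
force: [0.3, -0.8, -2.7]
```

```bash
python3 -m inch '[{"slide":[0,0,0.0015],"roll":0}]'|sed -n 2,4p;python3 -m inch '[{"slide":[0,0,0.001],"roll":0}]'|sed -n 2,4p
```

```text
position: [530.6, -259.2, 147.2]
tcp_rot: [-0.273, -3.015, 0.056]
force: [-2.0, 1.3, -1.2]
position: [530.1, -259.2, 146.4]
tcp_rot: [-0.273, -3.014, 0.056]
force: [-0.6, -0.1, -1.3]
```

```bash
python3 -m inch '[{"slide":[0,0,0.0013],"roll":0}]'|sed -n 2,4p;python3 -m inch '[{"slide":[0,0,0.001],"roll":0}]'|sed -n 2,4p;python3 -m inch '[{"slide":[0,0,0.0008],"roll":0}]'|sed -n 2,4p; python3 g.py
```

```text
position: [530.0, -259.3, 145.5]
tcp_rot: [-0.272, -3.014, 0.057]
force: [-1.6, 0.8, -0.7]
position: [529.9, -259.5, 144.7]
tcp_rot: [-0.273, -3.015, 0.057]
force: [-0.5, 0.7, -0.5]
position: [529.8, -259.5, 144.1]
tcp_rot: [-0.273, -3.015, 0.058]
force: [-0.1, 0.3, -1.0]
zax [-0.1166 -0.0277 -0.9928]
t 13.93 p [ 529.8 -259.5  144.1] yaw 169.5 tilt 6.88 F [-0.08  0.27 -0.98] w 20.9 j7 1.55
```

```bash
python3 -m inch '[{"slide":[0.0005,0,0.001],"roll":0}]'|sed -n 2,4p;python3 -m inch '[{"slide":[0.002,0,0],"roll":0}]'|sed -n 2,4p;python3 -m inch '[{"slide":[0.002,0,0],"roll":0}]'|sed -n 2,4p
```

```text
position: [529.5, -259.6, 143.4]
tcp_rot: [-0.273, -3.016, 0.058]
force: [-0.1, 0.3, -0.7]
position: [528.0, -259.4, 143.5]
tcp_rot: [-0.273, -3.017, 0.059]
force: [-0.0, 0.3, -2.0]
position: [526.3, -259.1, 143.8]
tcp_rot: [-0.273, -3.018, 0.059]
force: [0.2, -0.2, -1.0]
```

```bash
python3 -m inch '[{"slide":[0.002,0,0.0008],"roll":0}]'|sed -n 2,4p;python3 -m inch '[{"slide":[0.002,0,0.0006],"roll":0}]'|sed -n 2,4p;python3 -m inch '[{"slide":[0.002,0,0.0006],"roll":0}]'|sed -n 2,4p
```

```text
position: [524.6, -258.8, 143.5]
tcp_rot: [-0.273, -3.019, 0.059]
force: [-0.2, -0.4, -1.1]
position: [522.5, -258.5, 143.2]
tcp_rot: [-0.273, -3.019, 0.059]
force: [0.6, -0.2, -2.0]
position: [520.4, -258.1, 142.8]
tcp_rot: [-0.273, -3.02, 0.06]
force: [-0.3, -0.1, -1.9]
```

```bash
python3 -m inch '[{"slide":[0.003,0,0.0003],"roll":0},{"slide":[0.003,0,0.0003],"roll":0}]'|sed -n 2,4p; python3 - <<'E'
from h import *
for i in range(2): s=ctrl.grab_frame("side")
t=ctrl.grab_frame("top")
def c4(f,x,y,w,h,k): return cv2.resize(f[y:y+h,x:x+w,::-1],(w*k,h*k),interpolation=cv2.INTER_CUBIC)
cv2.imwrite("pics/e4.png",np.hstack([c4(s,255,310,60,60,6),c4(t,410,190,60,60,6)]))
E
python3 g.py
```

```text
position: [514.0, -257.0, 142.8]
tcp_rot: [-0.273, -3.02, 0.06]
force: [0.3, -0.4, -1.2]
zax [-0.1115 -0.0295 -0.9933]
t 14.75 p [ 514.  -257.2  142.9] yaw 169.5 tilt 6.62 F [-0.4  -0.27 -1.58] w 21.4 j7 1.55
```

View pics/e4.png

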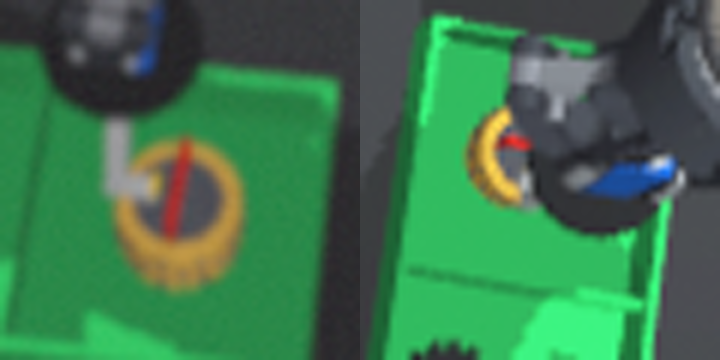

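The side crop shows the lip at (155,183) well left of the red bar at (178,190), so it is unhooked, and the strainer stands upright in the bay. Withdrawing up and heading back to the stand.

```bash
python3 -m inch '[{"slide":[0.004,0,-0.004],"roll":0},{"slide":[0.002,0,-0.02],"roll":0},{"slide":[0,0,-0.035],"roll":0},{"slide":[0,0,-0.038],"roll":0},{"slide":[0,0.01,-0.035],"roll":0},{"slide":[0.004,0.025,-0.02],"roll":0}]'|sed -n 2,4p; python3 g.py 525 262 290 169.5
```

```text
position: [520.7, -222.7, 292.4]
tcp_rot: [-0.29, -3.001, 0.059]
force: [1.0, -0.8, -1.3]
zax [-0.1293 -0.027  -0.9912]
t 15.25 p [ 520.7 -222.7  292.4] yaw 168.78 tilt 7.59 F [ 1.01 -0.84 -1.29] w 20.7 j7 1.54
slide mm [ 89.1 476.4 -11.2]
roll -0.72
```

```bash
python3 -m inch '[{"slide":[0.006,0.036,-0.001],"roll":0},{"slide":[0.007,0.037,-0.001],"roll":0},{"slide":[0.007,0.037,-0.001],"roll":0},{"slide":[0.007,0.037,-0.001],"roll":0},{"slide":[0.007,0.037,-0.001],"roll":0},{"slide":[0.007,0.037,-0.001],"roll":0},{"slide":[0.007,0.037,-0.001],"roll":0}]'|sed -n 2,4p; python3 g.py 525 262 290 169.5
```

```text
position: [528.9, 43.2, 302.2]
tcp_rot: [-0.318, -3.021, 0.069]
force: [0.3, -0.1, -1.2]
zax [-0.1074 -0.0341 -0.9936]
t 15.83 p [528.9  43.2 302.2] yaw 167.81 tilt 6.47 F [ 0.27 -0.09 -1.22] w 21.4 j7 1.05
slide mm [ 48.6 213.7   5. ]
roll -1.69
```

```bash
python3 -m inch '[{"slide":[0.008,0.036,0],"roll":0},{"slide":[0.008,0.036,0],"roll":0},{"slide":[0.008,0.035,0],"roll":0},{"slide":[0.007,0.03,0],"roll":0},{"slide":[0.005,0.022,0],"roll":0},{"slide":[0.003,0.01,0],"roll":0}]'|sed -n 2,4p; python3 g.py 525 262 290 169.5; python3 - <<'E'
from h import *
for i in range(4): s=ctrl.grab_frame("side")
t=ctrl.grab_frame("top")
def c4(f,x,y,w,h,k): return cv2.resize(f[y:y+h,x:x+w,::-1],(w*k,h*k),interpolation=cv2.INTER_CUBIC)
cv2.imwrite("pics/f1.png",np.hstack([c4(s,240,70,65,85,6),c4(t,185,160,60,85,6)]))
E
python3 g.py 525 262 290 169.5
```

```text
position: [520.7, 233.7, 299.7]
tcp_rot: [-0.299, -3.026, 0.06]
force: [0.5, -0.3, -1.6]
zax [-0.1036 -0.0295 -0.9942]
t 16.33 p [520.7 233.7 299.7] yaw 168.57 tilt 6.18 F [ 0.53 -0.27 -1.57] w 21.1 j7 0.72
slide mm [ 0.4 29.1  8.3]
roll -0.93
zax [-0.1022 -0.0339 -0.9942]
t 16.58 p [523.3 226.5 299.6] yaw 167.99 tilt 6.18 F [ 0.75 -0.7  -1.35] w 21.1 j7 0.72
slide mm [ 4.8 35.5  8.1]
roll -1.51
```

View pics/f1.png

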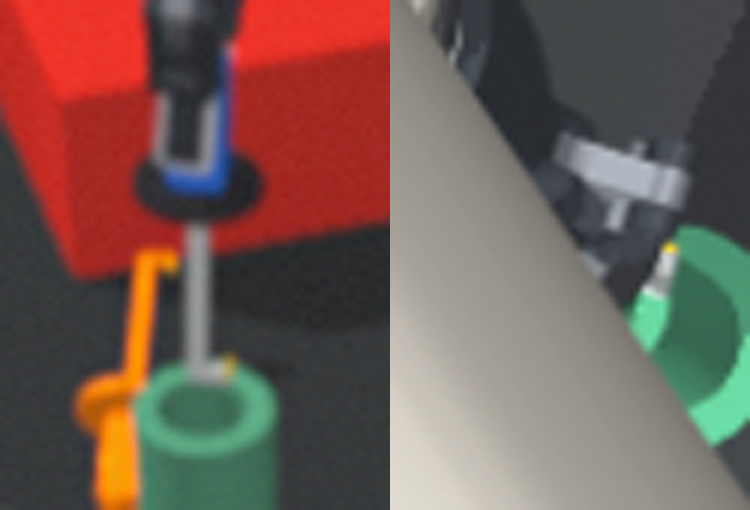

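```bash
python3 - <<'E'
from h import *
g=lambda x,y:(240+x/6-.42,70+y/6-.42)
for z in(185,188): print("foot",onz("side",*g(199,377),z))
print("rim",onz("side",*g(206,409),140)); print("collar",onz("side",*g(198,187),281))
f=lambda x,y:(185+(x-390)/6-.42,160+y/6-.42)
print("lip tri",tri(f(671,249),g(230,364)))
E
python3 g.py 523 260 290 169.5
```

```text
foot [522.13066111 229.85848131 185.        ]
foot [522.1612133  226.20109744 188.        ]
rim [524.38567026 262.51454154 140.        ]
collar [524.71003414 230.98709041 281.        ]
lip tri (array([534.35264848, 219.5817984 , 199.66203675]), np.float64(1.977236443440373))
zax [-0.1022 -0.0339 -0.9942]
t 16.58 p [523.3 226.5 299.6] yaw 167.99 tilt 6.18 F [ 0.75 -0.7  -1.35] w 21.1 j7 0.72
slide mm [ 6.4 33.2  8.4]
roll -1.51
```

```bash
python3 -m inch '[{"slide":[0.004,0.018,0.001],"roll":0},{"slide":[0.004,0.015,0.001],"roll":0}]'|sed -n 2,4p; python3 - <<'E'
from h import *
for i in range(4): s=ctrl.grab_frame("side")
E
python3 g.py 522.5 261.2 290 169.5
```

```text
position: [526.4, 251.1, 297.1]
tcp_rot: [-0.34, -3.027, 0.077]
force: [-0.1, 0.5, -1.3]
zax [-0.0996 -0.0404 -0.9942]
t 16.95 p [525.9 251.3 297. ] yaw 167.18 tilt 6.17 F [ 0.1   0.42 -2.1 ] w 20.8 j7 0.66
slide mm [4.9 9.3 6.9]
roll -2.32
```

```bash
python3 -m inch '[{"slide":[0.005,0.0105,0.008],"roll":0}]'|sed -n 2,4p; python3 - <<'E'
from h import *
for i in range(3): s=ctrl.grab_frame("side")
t=ctrl.grab_frame("top")
def c4(f,x,y,w,h,k): return cv2.resize(f[y:y+h,x:x+w,::-1],(w*k,h*k),interpolation=cv2.INTER_CUBIC)
cv2.imwrite("pics/f2.png",np.hstack([c4(s,240,70,65,85,6),c4(t,185,160,60,85,6)]))
E
python3 g.py 522.5 261.2 290 169.5
```

```text
position: [525.4, 258.5, 290.2]
tcp_rot: [-0.348, -3.031, 0.08]
force: [0.6, 0.4, -0.9]
zax [-0.1005 -0.0413 -0.9941]
t 17.23 p [522.2 262.  288.4] yaw 167.19 tilt 6.24 F [ 0.17 -0.18 -0.81] w 20.8 j7 0.64
slide mm [-0.3 -0.8 -1.6]
roll -2.31
```

View pics/f2.png

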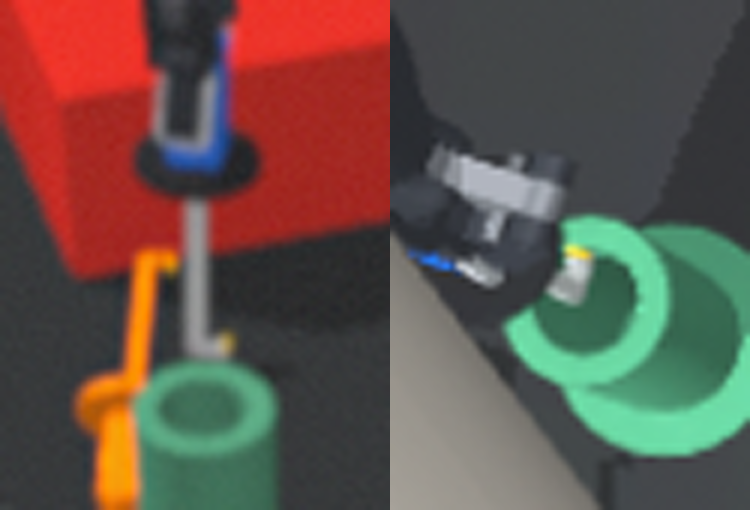

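```bash
python3 - <<'E'
from h import *
g=lambda x,y:(240+x/6-.42,70+y/6-.42)
f=lambda x,y:(185+(x-390)/6-.42,160+y/6-.42)
for z in(174,177): print("foot",onz("side",*g(198,354),z))
print("lip tri",tri(f(577,253),g(227,343)))
print("rim",tri(f(585,300),g(206,409)))
E
```

```text
foot [521.85040859 258.80986611 174.        ]
foot [521.88160337 255.09311976 177.        ]
lip tri (array([534.25835702, 257.40459361, 180.6817454 ]), np.float64(0.5068772393372839))
rim (array([523.50493855, 265.70173263, 137.08882282]), np.float64(1.7613252529534362))
```

```bash
python3 -m inch '[{"slide":[-0.0015,0.0005,0.028],"roll":0},{"slide":[-0.0015,0,0.03],"roll":0}]'|sed -n 2,4p; python3 -c "
from bench import ctrl
for i in range(2): ctrl.grab_frame('side')"; python3 g.py 522.5 262 175
```

```text
position: [523.1, 262.2, 236.1]
tcp_rot: [-0.338, -3.039, 0.065]
force: [0.5, -0.3, -3.0]
zax [-0.0979 -0.0409 -0.9944]
t 17.5 p [520.1 259.  231.4] yaw 167.15 tilt 6.09 F [-1.09 -0.23 -2.57] w 21.2 j7 0.63
slide mm [-6.5  6.9 55.7]
```

```bash
python3 -m inch '[{"slide":[-0.003,0.0025,0.022],"roll":0},{"slide":[-0.002,0.002,0.022],"roll":0}]'|sed -n 2,4p; python3 - <<'E'
from h import *
for i in range(3): s=ctrl.grab_frame("side")
t=ctrl.grab_frame("top")
def c4(f,x,y,w,h,k): return cv2.resize(f[y:y+h,x:x+w,::-1],(w*k,h*k),interpolation=cv2.INTER_CUBIC)
cv2.imwrite("pics/f3.png",np.hstack([c4(s,240,80,65,85,6),c4(t,185,160,60,85,6)]))
E
python3 g.py 522.5 262 165
```

```text
position: [524.4, 262.2, 192.4]
tcp_rot: [-0.34, -3.037, 0.07]
force: [-0.4, 0.4, -2.0]
zax [-0.0897 -0.0357 -0.9953]
t 17.87 p [524.3 262.4 193.1] yaw 167.14 tilt 5.54 F [-0.8  -0.39 -1.06] w 21.4 j7 0.62
slide mm [-0.6  0.7 28.2]
```

View pics/f3.png

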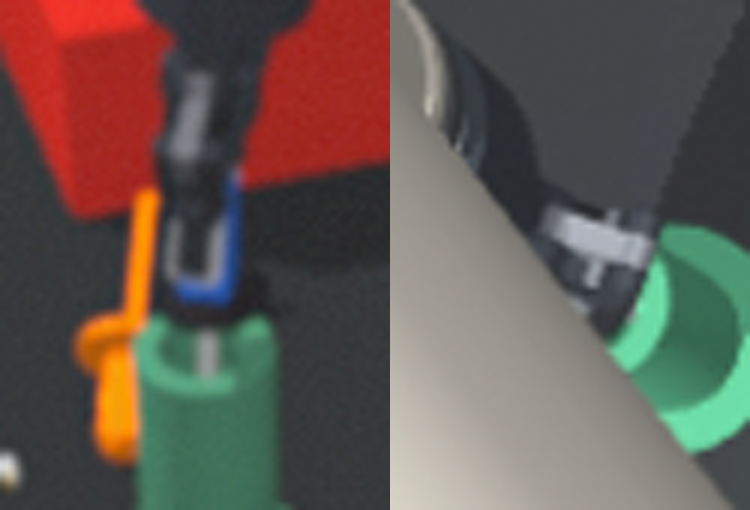

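```bash
python3 -m inch '[{"slide":[0,0.0003,0.014],"roll":0},{"slide":[0,0.0003,0.009],"roll":0}]'|sed -n 2,4p; python3 -m inch '[{"slide":[0,0,0.002],"roll":0}]'|sed -n 2,4p;python3 -m inch '[{"slide":[0,0,0.002],"roll":0}]'|sed -n 2,4p;python3 -m inch '[{"slide":[0,0,0.002],"roll":0}]'|sed -n 2,4p; python3 g.py 522.5 262 161
```

```text
position: [525.4, 264.9, 176.3]
tcp_rot: [-0.341, -3.045, 0.059]
force: [-0.1, -1.6, -1.1]
position: [525.5, 265.1, 175.1]
tcp_rot: [-0.341, -3.046, 0.058]
force: [-0.6, 0.4, -1.2]
position: [525.6, 265.4, 174.4]
tcp_rot: [-0.341, -3.047, 0.057]
force: [-1.2, 0.1, 0.3]
position: [525.5, 265.7, 173.4]
tcp_rot: [-0.341, -3.048, 0.056]
force: [-1.4, -0.6, -1.2]
zax [-0.078  -0.028  -0.9966]
t 18.28 p [525.5 265.7 173.4] yaw 167.14 tilt 4.75 F [-1.38 -0.59 -1.24] w 21.2 j7 0.61
slide mm [ 1.3 -3.7 12.7]
```

```bash
python3 - <<'E'
from h import *
for i in range(3): s=ctrl.grab_frame("side")
def c4(f,x,y,w,h,k): return cv2.resize(f[y:y+h,x:x+w,::-1],(w*k,h*k),interpolation=cv2.INTER_CUBIC)
cv2.imwrite("pics/f4.png",c4(s,240,90,60,60,8))
E
python3 g.py 522.5 262 161
```

```text
zax [-0.0782 -0.028  -0.9965]
t 18.43 p [525.5 265.6 173. ] yaw 167.14 tilt 4.76 F [ 0.02  0.08 -0.61] w 21.2 j7 0.61
slide mm [ 1.3 -3.7 12.3]
```

View pics/f4.png

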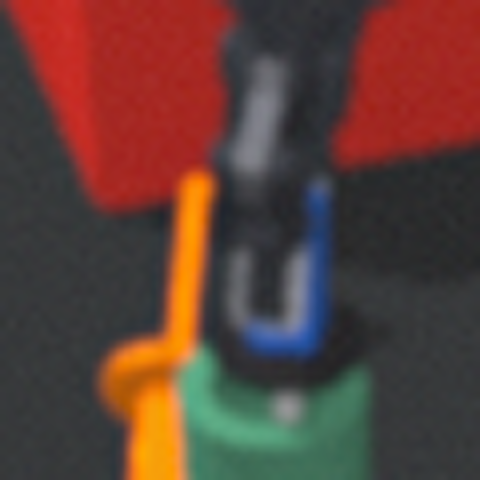

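```bash
python3 -m inch '[{"slide":[0.001,-0.002,0.005],"roll":0}]'|sed -n 2,4p;python3 -m inch '[{"slide":[0.0,-0.001,0.003],"roll":0}]'|sed -n 2,4p;python3 -m inch '[{"slide":[0.0,0,0.002],"roll":0}]'|sed -n 2,4p;python3 -m inch '[{"slide":[0.0,0,0.001],"roll":0}]'|sed -n 2,4p; python3 g.py 522.5 262 161
```

```text
position: [524.5, 264.7, 169.2]
tcp_rot: [-0.341, -3.05, 0.053]
force: [-0.2, 0.7, -1.2]
position: [524.1, 263.3, 165.9]
tcp_rot: [-0.341, -3.05, 0.053]
force: [-0.4, -0.3, -1.5]
position: [524.0, 263.1, 163.7]
tcp_rot: [-0.341, -3.05, 0.053]
force: [-0.1, 0.3, -0.8]
position: [523.8, 262.9, 162.2]
tcp_rot: [-0.341, -3.05, 0.053]
force: [-0.3, 0.7, -1.5]
zax [-0.0754 -0.0265 -0.9968]
t 18.77 p [523.8 262.9 162.2] yaw 167.14 tilt 4.58 F [-0.26  0.68 -1.54] w 21.3 j7 0.61
slide mm [ 1.  -1.1  1.4]
```

```bash
for i in 1; do python3 -m inch '[{"slide":[0.0,0,0.001],"roll":0}]'|sed -n 2,4p; done; python3 -m inch '[{"slide":[0.0,0,0.001],"roll":0}]'|sed -n 2,4p
```

```text
position: [523.7, 262.8, 161.0]
tcp_rot: [-0.342, -3.05, 0.053]
force: [0.1, 0.1, -1.0]
position: [523.7, 262.7, 160.1]
tcp_rot: [-0.342, -3.05, 0.053]
force: [-0.9, -1.0, 5.5]
```

```bash
python3 -m inch '[{"slide":[0,0,-0.0005],"roll":0},{"slide":[0,0,-0.0004],"roll":0},{"slide":[0,0,-0.0004],"roll":0},{"slide":[0,0,-0.0004],"roll":0},{"slide":[0,0,-0.0004],"roll":0}]' 0.7; python3 - <<'E'
from h import *
for i in range(2): s=ctrl.grab_frame("side")
def c4(f,x,y,w,h,k): return cv2.resize(f[y:y+h,x:x+w,::-1],(w*k,h*k),interpolation=cv2.INTER_CUBIC)
cv2.imwrite("pics/f5.png",c4(s,240,80,60,70,8))
E
python3 g.py
```

```text
time_s: 19.35
position: [525.6, 262.7, 163.5]
tcp_rot: [-0.344, -3.054, 0.052]
force: [-0.2, -0.6, 0.1]
width: 59.8
zax [-0.0715 -0.0259 -0.9971]
t 19.45 p [525.6 262.7 163.5] yaw 167.09 tilt 4.36 F [0.22 0.46 0.12] w 59.9 j7 0.61
```

View pics/f5.png

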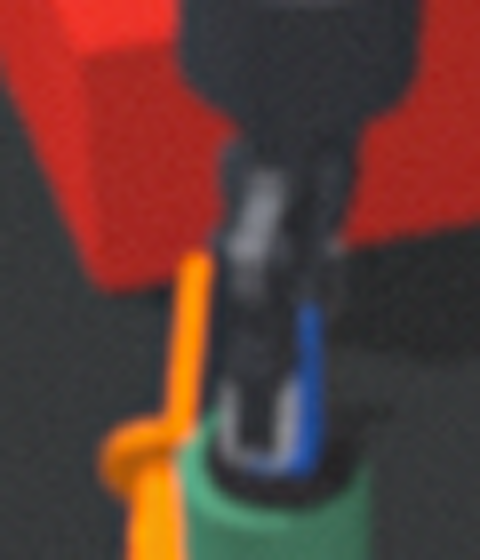

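Released: the wrist force is about 0 and the collar is on the rim. Backing off upward.

```bash
python3 -m inch '[{"slide":[0.0,0,-0.01],"roll":0},{"slide":[0.0005,0,-0.02],"roll":0},{"slide":[0.001,0,-0.03],"roll":0},{"slide":[0.001,0,-0.035],"roll":0},{"slide":[0,0,-0.035],"roll":0},{"slide":[0,-0.03,-0.01],"roll":0},{"slide":[0,-0.038,0],"roll":0},{"slide":[0,-0.038,0],"roll":0}]' 0.9; python3 -m inch '[{"slide":[0,-0.038,0],"roll":0},{"slide":[0,-0.038,0],"roll":0},{"slide":[0,-0.02,0],"roll":0}]';python3 - <<'E'
from h import *
t=ctrl.grab_frame("top")
for i in range(3): s=ctrl.grab_frame("side")
t=ctrl.grab_frame("top")
cv2.imwrite("pics/g_s.png",s[:,:,::-1]);cv2.imwrite("pics/g_t.png",t[:,:,::-1])
def c4(f,x,y,w,h,k): return cv2.resize(f[y:y+h,x:x+w,::-1],(w*k,h*k),interpolation=cv2.INTER_CUBIC)
cv2.imwrite("pics/g1.png",np.vstack([np.hstack([c4(s,240,100,60,60,6),c4(t,185,180,60,60,6)]),np.hstack([c4(s,255,310,60,40,6),c4(t,410,190,60,40,6)])]))
E
python3 g.py
```

```text
time_s: 20.12
position: [507.7, 172.4, 316.7]
tcp_rot: [-0.311, -3.054, 0.038]
force: [0.3, -1.4, 0.4]
width: 76.6
time_s: 20.37
position: [487.8, 72.6, 324.0]
tcp_rot: [-0.314, -3.06, 0.04]
force: [0.4, -1.1, -0.6]
width: 77.1
zax [-0.0678 -0.0148 -0.9976]
t 20.62 p [487.9  78.9 323.3] yaw 168.65 tilt 3.98 F [ 0.23 -0.5   0.53] w 76.8 j7 1.03
```

View pics/g1.png

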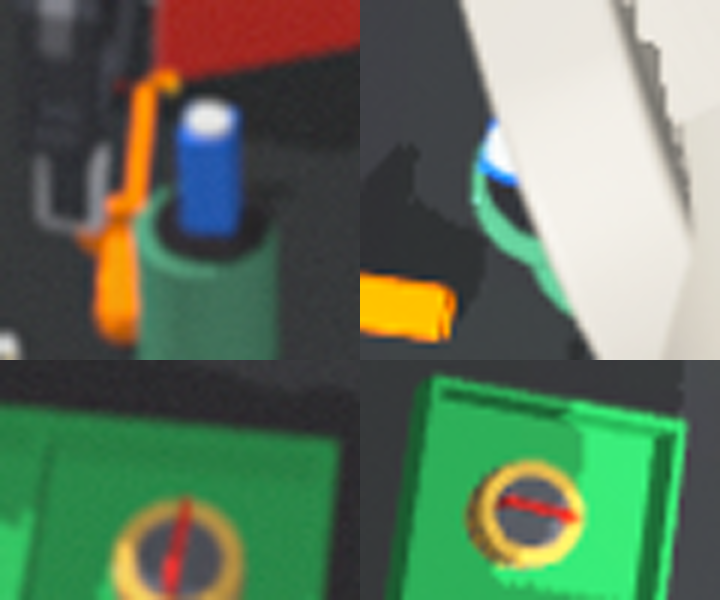

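View pics/g_s.png

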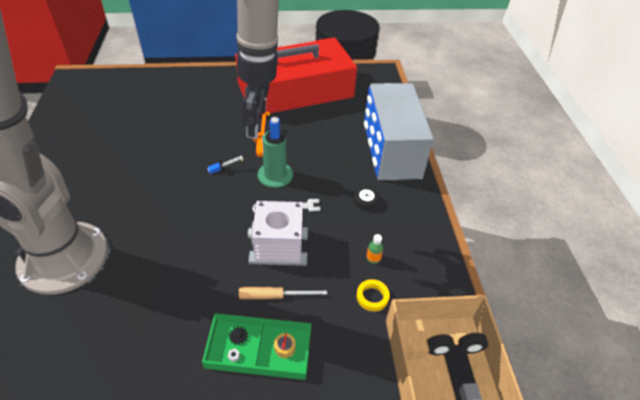

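Both are in place: the picker hangs upright in the stand, with its cap at side (274.6,119.5) against (273,119) at the start. The strainer stands upright in the empty bay with the bail free, and the bystanders are where they were. Handing in.

```bash
python3 -c "
from bench import ctrl
print(ctrl.hand_in())"; python3 g.py
```

```text
the job is handed in; nothing more can be done
None
the job is handed in; nothing more can be done
```

I took the blue picker from its stand, felt the strainer's top with it (about 7 N at first touch), hooked the red bail and lifted the strainer out. I then set the strainer down in the empty tray bay, unhooked it, hung the picker back in its stand and let go. The job was handed in at about 20.6 s; no verdict is reported.

**Last checks:**
- **Strainer:** the last pictures from both cameras show it upright in the bay, with the bail free.
- **Picker:** it hangs upright with its collar on the rim, about 3 mm from where it started.
- **Robot:** the gripper is well clear of everything, with the wrist force near zero.
- **Bystanders:** I checked these only by eye in the last side picture. They look where they were.

**What went less well:**
- **Tool tilt:** it drifted to as much as 7.8°, which the moves cannot correct, and my attempt to undo it early on made it worse. The picker itself tilted less in the hand and hung straight once released.
- **Top camera:** the arm blocked its view of the bore, so hooking relied on the side camera and force readings.

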